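# Fit out the desk rail on the printer cart

### The arm

A 7-joint arm with a two-finger parallel gripper is mounted at the origin on the work surface. World frame = base frame: x ahead of the robot, y to its left, z up, the work surface at z = 0. Lengths are in mm, angles in rad, forces in N, time in s.
With the tool pointing down it reaches from about 425 to 1025 mm from the base axis. Payload 3.6 kg.
Tool frame: the origin (TCP) lies midway between the tips of the shut fingers; the grasp point (between the pads) lies r.grip_depth behind it (r.grip_depth is the distance from the TCP to the grasp point, in mm); z points along the fingers, y is the line along which they close (so a half turn about z gives the same grasp; the last joint's range is limited). The gripper opens to 85 mm and grips with 20 to 120 N. Pads are 22 mm wide; open, the fingers measure 114 mm over their backs; the gripper's body (76 mm by 85 mm) begins 54 mm behind the grasp point. The pads swing forward as they close: fully open they stand 13 mm farther back than shut.
Start: joints at [-1.401, 0.591, 0.048, 1.609, -0.033, 0.943, -0.034], TCP at [189.04, 699.924, 196.502] pointing down, gripper open.
Joint ranges: [-2.69, 2.69], [-0.47, 2.24], [-1.27, 1.36], [0.19, 2.51], [-1.53, 4.68], [0.08, 2.07], [-3.09, 3.09]. Speed limits (rad/s): [2.57, 2.57, 3.14, 3.14, 3.14, 3.14, 3.14].

### API

Orientations are given as a rotation vector (axis times angle).
In Python, from plant import state, get_image, camera_model, r gives the robot as it stands. The module is installed in compiled form; this text tells all that it offers.
- The arm moves only by the tool carry_out, never from a script. Its argument "commands" is a list that holds one entry, the list of rows, each a list of 7 numbers: the shift along the tool's x, y, z in m, then the turn, a rotation vector about the tool's x, y, z in rad, then the closure in counts, from 0 (fully open) to 255 (shut). In form: [[[tx, ty, tz, ax, ay, az, hand], ...]]. A call has exactly 5 rows; each row shifts and turns the commanded pose from where the row before left it, along the tool's axes as they then stand; what a row does not reach is not made up. A row lasts 1/12 s, in which the tool goes at most 41.7 mm and 7.16 degrees, less where a joint would pass 70% of its speed; a pose out of reach is approached as far as the arm can. A call with a gripper value outside its range is refused whole. The fingers move at their own pace and stop on an object; "squeeze" is the grip in N (left out, the last holds). Time passes only in rows, so rows that do not move let the fingers close, or fill a call up. It gives the time, the measured TCP pose, the force, the opening and the grip force at its end, in the units of the state.
- state(): the state, without advancing time (a new reading comes with each control period).
- get_image(name): name is "side" or "top" or "wrist"; returns the picture (420x560x3 uint8, blue, green, red); there is no depth.
- camera_model(name): a dict with "intrinsics" (3x3 intrinsics, pixels), "cam_to_world" (4x4, takes a point from camera to world coordinates). Camera axes: x right, y down, z forward; pixel columns grow to the right and rows downward; lengths in mm; the calibration is good to about 2 mm. A picture is of the moment at which its call begins: read the wrist's pose just before it. camera_model takes no time and is no camera call; for the wrist camera it gives the pose at the moment of the call.
- r.hand_in(): hands the job in; it is judged then, once.
The state is a dict: "time": time; "qpos": joint angles; "joint_velocities": joint speeds; "joint_torque": joint torques, N m; "position": TCP position; "eef_rot": TCP orientation; "contact_force": force on the tool from outside, world axes, zero at the start; "moment": the same for the moment, N m; "width": finger opening in mm; "gripper_force": force on a finger pad.
Only numpy, scipy, OpenCV 4.12 (cv2) and the standard library are available. Lean on these libraries where they do the work, as an engineer would, in place of code of your own. Each camera call takes 0.05 s, during which the arm holds its last target. There are 200 camera calls.

### The job

The glue on the tape dispenser has set: slide the vise jaw open, lift the dispenser out and fit up the desk rail with it and every other rail module on the cart, each fed in by its foot from the rail's open end, in any order, with the dispenser's cutter and the front of the phone stand facing the robot. Slide them up to form one closed row against the capped end, then slide the end stop in after them, up against the last one, and push the empty vise jaw fully shut. Leave the canister, toner box, pencil and binder clip where they are.

Things in the scene. Friction and masses are not known exactly. Their poses are not given: they have to be found in the camera images.
- rail: aluminium desk-organiser rail screwed to the cart: a C-channel 276 mm long (own y), 45 wide (own x), 14 tall; origin under its middle, own -x is its front, towards the robot. Inside: 39 mm wide, z 2 to 11 mm; two lips, z 11 to 14, leave a top slot 22 mm wide, so the modules' feet (flanges 34 mm wide) enter only at the open end, own +y. A black cap 24 mm tall closes the -y end.
- rail_home (a point): middle of the inner face of the cap that closes the rail, at cart-top height; axes as the rail. The channel runs 270 mm from here along +y. Its floor is 2 mm above the cart top: a seated foot stands on it.
- rail_mouth (a point): middle of the rail's open end, at cart-top height; axes as the rail. The cart top before it is bare.
- clamp: small sliding-jaw hobby vise screwed to the cart, base 165 (own x, -110 to +55) x 74 mm; origin on the cart top under the middle of the gripped dispenser, z up. Fixed jaw face at own x = +26.5 mm, jaws 64 mm wide, tops at z 46. The dispenser's foot stands on a bed, top at z 16, with its own y along the vise's x. The sliding jaw is on the own -x side.
- jaw (a joint): travel of the sliding jaw in m: 0 = shut (as at the start), up to 0.040 open, towards the vise's own -x. Stiff slide, about 6 N to move, stays where it is left. A steel lip on it, 36 mm wide, reaches 4.5 mm over the end of the dispenser's base plate: once the jaw is open 10 mm or more the dispenser lifts straight up freely.
- jaw_grip (a point): grip point on the black upright knob (18 mm across, from 46 to 84 mm above the cart top) that stands on the sliding jaw; 68 mm above the cart top, 14 mm behind the jaw's face.
- dispenser: mended yellow tape dispenser, in the vise at the start; origin under its foot. T-foot: flange 34 (x) x 52 (y) mm, 0 to 5 mm up; neck 16 x 40 mm, 5 to 16 up; base plate 52 mm in y, 16 to 20 up, 46 mm in x. Own -x is its front, own y runs along the rail, z up.
- dispenser_mid (a point): grip point in the middle of the tape dispenser, on its centre line 40 mm above its foot's underside; axes as the dispenser. Body 52 (x) x 36 (y) mm from 20 to 54 mm up, to be gripped front to back; tape roll above it to 78 mm.
- dispenser_front (a point): middle of the dispenser's front (cutter side), 24 mm towards own -x from dispenser_mid.
- cup: square grey pencil cup, sometimes absent; origin under its foot. T-foot: flange 34 (x) x 52 (y) mm, 0 to 5 mm up; neck 16 x 40 mm, 5 to 16 up; base plate 52 mm in y, 16 to 20 up, 46 mm in x. Own y runs along the rail; either side may face front.
- cup_mid (a point): grip point of the pencil cup, on its centre line 46 mm above its foot's underside; axes as the cup. Open cup 44 x 44 mm from 20 to 72 mm up, walls 3 mm.
- stand: dark hard-silicone phone stand, sometimes absent; origin under its foot. T-foot: flange 34 (x) x 52 (y) mm, 0 to 5 mm up; neck 16 x 40 mm, 5 to 16 up; base plate 52 mm in y, 16 to 20 up, from x -32 to +23. Own -x is its front, own y runs along the rail, z up.
- stand_mid (a point): grip point of the phone stand, on its foot's centre line 50 mm above the foot's underside; axes as the stand. It is in the upright back rest, 20 (x) x 46 (y) mm, from 20 to 80 mm up. In front of that a 17 mm slot, then a lip (x -32 to -27) 27 mm high.
- stand_front (a point): point 30 mm towards the phone stand's own -x (its front, above the lip) from stand_mid.
- tray: white two-part clip tray, sometimes absent; origin under its foot. T-foot: flange 34 (x) x 52 (y) mm, 0 to 5 mm up; neck 16 x 40 mm, 5 to 16 up; base plate 52 mm in y, 16 to 20 up, 46 mm in x. Own y runs along the rail; either side may face front.
- tray_mid (a point): grip point of the clip tray, on its centre line 44 mm above its foot's underside; axes as the tray. Open box 44 (x) x 50 (y) mm from 20 to 59 mm up, walls 3 mm, one partition across its middle.
- endstop: rail end stop, a short T-foot with a black knob; origin under its foot. Flange 34 (x) x 40 (y) mm, 0 to 5 mm up; neck 16 x 28 mm, 5 to 16 up; base plate 46 x 40 mm, 16 to 20 up. Own y runs along the rail; either side may face front.
- endstop_mid (a point): grip point on the end stop's knob, on its centre line 42 mm above its foot's underside; axes as the end stop. Knob 26 mm across, from 20 to 56 mm up.
- canister: stainless screw-top canister, 75 mm across, 118 mm tall, origin under its centre. Bystander: leave it.
- toner_box: grey toner box, 360 x 110 x 100 mm, origin under its centre, long side along its x. Bystander: leave it.
- pencil: pencil lying flat, 7 mm thick, about 195 mm long along its y, origin under its middle. Bystander: leave it.
- binder_clip: blue binder clip, about 45 x 41 x 14 mm, origin under its middle. Bystander: leave it.

How it is judged (in metres and radians):
On the way, in this order (a step that is already met when the one before it is completed fails the run):
1. the vise jaw is slid open, 12 mm or more, with the dispenser still in the vise (value of joint jaw above 0.012 m and horizontal distance between dispenser_mid and clamp below 0.05 m), for 0.2 s.
2. the tape dispenser is taken out of the vise (horizontal distance between dispenser_mid and clamp above 0.08 m), for 0.2 s.
At the end, for the whole second after the job is handed in: All present modules and the end stop stand at rest, upright, feet in the channel, dispenser and phone stand facing the robot; modules (52 mm each) in one row from the cap, end stop next after the last, with gaps before any of them totalling at most 10 mm; jaw within 5 mm of shut (x of dispenser_mid in the frame of rail_home between -0.006 and 0.006 m and z of dispenser_mid in the frame of rail_home between 0.039 and 0.046 m and angle between each of dispenser_mid, cup_mid, stand_mid, tray_mid, endstop_mid's own z axis and vertical below 0.12 rad and linear speed of each of dispenser, cup, stand, tray, endstop below 0.02 m/s and (y of dispenser_mid in the frame of rail_home between 0.022 and 0.036 m or (y of dispenser_mid in the frame of rail_home between 0.074 and 0.088 m and (y of cup_mid in the frame of rail_home between 0.022 and 0.036 m or y of stand_mid in the frame of rail_home between 0.022 and 0.036 m or y of tray_mid in the frame of rail_home between 0.022 and 0.036 m)) or (y of dispenser_mid in the frame of rail_home between 0.126 and 0.14 m and (y of cup_mid in the frame of rail_home between 0.074 and 0.088 m or y of stand_mid in the frame of rail_home between 0.074 and 0.088 m or y of tray_mid in the frame of rail_home between 0.074 and 0.088 m)) or (y of dispenser_mid in the frame of rail_home between 0.178 and 0.192 m and (y of cup_mid in the frame of rail_home between 0.126 and 0.14 m or y of stand_mid in the frame of rail_home between 0.126 and 0.14 m or y of tray_mid in the frame of rail_home between 0.126 and 0.14 m))) and x of cup_mid in the frame of rail_home between -0.006 and 0.006 m and z of cup_mid in the frame of rail_home between 0.045 and 0.052 m and (y of cup_mid in the frame of rail_home between 0.022 and 0.036 m or (y of cup_mid in the frame of rail_home between 0.074 and 0.088 m and (y of dispenser_mid in the frame of rail_home between 0.022 and 0.036 m or y of stand_mid in the frame of rail_home between 0.022 and 0.036 m or y of tray_mid in the frame of rail_home between 0.022 and 0.036 m)) or (y of cup_mid in the frame of rail_home between 0.126 and 0.14 m and (y of dispenser_mid in the frame of rail_home between 0.074 and 0.088 m or y of stand_mid in the frame of rail_home between 0.074 and 0.088 m or y of tray_mid in the frame of rail_home between 0.074 and 0.088 m)) or (y of cup_mid in the frame of rail_home between 0.178 and 0.192 m and (y of dispenser_mid in the frame of rail_home between 0.126 and 0.14 m or y of stand_mid in the frame of rail_home between 0.126 and 0.14 m or y of tray_mid in the frame of rail_home between 0.126 and 0.14 m))) and x of stand_mid in the frame of rail_home between -0.006 and 0.006 m and z of stand_mid in the frame of rail_home between 0.049 and 0.056 m and (y of stand_mid in the frame of rail_home between 0.022 and 0.036 m or (y of stand_mid in the frame of rail_home between 0.074 and 0.088 m and (y of dispenser_mid in the frame of rail_home between 0.022 and 0.036 m or y of cup_mid in the frame of rail_home between 0.022 and 0.036 m or y of tray_mid in the frame of rail_home between 0.022 and 0.036 m)) or (y of stand_mid in the frame of rail_home between 0.126 and 0.14 m and (y of dispenser_mid in the frame of rail_home between 0.074 and 0.088 m or y of cup_mid in the frame of rail_home between 0.074 and 0.088 m or y of tray_mid in the frame of rail_home between 0.074 and 0.088 m)) or (y of stand_mid in the frame of rail_home between 0.178 and 0.192 m and (y of dispenser_mid in the frame of rail_home between 0.126 and 0.14 m or y of cup_mid in the frame of rail_home between 0.126 and 0.14 m or y of tray_mid in the frame of rail_home between 0.126 and 0.14 m))) and x of tray_mid in the frame of rail_home between -0.006 and 0.006 m and z of tray_mid in the frame of rail_home between 0.043 and 0.05 m and (y of tray_mid in the frame of rail_home between 0.022 and 0.036 m or (y of tray_mid in the frame of rail_home between 0.074 and 0.088 m and (y of dispenser_mid in the frame of rail_home between 0.022 and 0.036 m or y of cup_mid in the frame of rail_home between 0.022 and 0.036 m or y of stand_mid in the frame of rail_home between 0.022 and 0.036 m)) or (y of tray_mid in the frame of rail_home between 0.126 and 0.14 m and (y of dispenser_mid in the frame of rail_home between 0.074 and 0.088 m or y of cup_mid in the frame of rail_home between 0.074 and 0.088 m or y of stand_mid in the frame of rail_home between 0.074 and 0.088 m)) or (y of tray_mid in the frame of rail_home between 0.178 and 0.192 m and (y of dispenser_mid in the frame of rail_home between 0.126 and 0.14 m or y of cup_mid in the frame of rail_home between 0.126 and 0.14 m or y of stand_mid in the frame of rail_home between 0.126 and 0.14 m))) and x of endstop_mid in the frame of rail_home between -0.006 and 0.006 m and z of endstop_mid in the frame of rail_home between 0.041 and 0.048 m and ((y of endstop_mid in the frame of rail_home between 0.068 and 0.082 m and (y of dispenser_mid in the frame of rail_home between 0.022 and 0.036 m or y of cup_mid in the frame of rail_home between 0.022 and 0.036 m or y of stand_mid in the frame of rail_home between 0.022 and 0.036 m or y of tray_mid in the frame of rail_home between 0.022 and 0.036 m)) or (y of endstop_mid in the frame of rail_home between 0.12 and 0.134 m and (y of dispenser_mid in the frame of rail_home between 0.074 and 0.088 m or y of cup_mid in the frame of rail_home between 0.074 and 0.088 m or y of stand_mid in the frame of rail_home between 0.074 and 0.088 m or y of tray_mid in the frame of rail_home between 0.074 and 0.088 m)) or (y of endstop_mid in the frame of rail_home between 0.172 and 0.186 m and (y of dispenser_mid in the frame of rail_home between 0.126 and 0.14 m or y of cup_mid in the frame of rail_home between 0.126 and 0.14 m or y of stand_mid in the frame of rail_home between 0.126 and 0.14 m or y of tray_mid in the frame of rail_home between 0.126 and 0.14 m)) or (y of endstop_mid in the frame of rail_home between 0.224 and 0.238 m and (y of dispenser_mid in the frame of rail_home between 0.178 and 0.192 m or y of cup_mid in the frame of rail_home between 0.178 and 0.192 m or y of stand_mid in the frame of rail_home between 0.178 and 0.192 m or y of tray_mid in the frame of rail_home between 0.178 and 0.192 m))) and x of dispenser_front in the frame of rail_home below -0.01 m and x of stand_front in the frame of rail_home below -0.015 m and value of joint jaw below 0.005 m); the robot touches nothing.
It fails at once if the canister is moved by more than 25 mm (distance of canister from where it was at the start of the episode above 0.025 m).
It fails at once if the toner box is moved by more than 25 mm (distance of toner_box from where it was at the start of the episode above 0.025 m).
It fails at once if the pencil is moved by more than 25 mm (distance of pencil from where it was at the start of the episode above 0.025 m).
It fails at once if the binder clip is moved by more than 25 mm (distance of binder_clip from where it was at the start of the episode above 0.025 m).
Of cup, stand, tray only 2 to 3 are there at a start; the rules pass over those that are not, and their reading is None.
At some moment in a run one of cup, stand, tray, endstop may be knocked a few centimetres aside while the robot is not near it.
It also fails if it takes over 208 s, if anything falls off the work surface, if the arm or the gripper's body presses on something with over 40 N, if the wrist force passes 120 N, or if a joint passes its speed limit or range.

## Working session

There is one attempt and no reset: what is moved stays moved. The work goes in short steps, Python scripts to look and compute and a tool call to move; the robot and the scene stay as the last step left them, time stands still between calls to the robot, and variables do not carry over. Pictures are saved under pics/ and viewed, at most 14 in all, crops included, and the job is handed in when it is done.

Besides the shell and the picture viewer there is one more tool, called after ">>>" as name(argument=value, ...), one argument or row to a line, values as JSON. carry_out: Moves the arm, as the interface text tells. Its arguments: {"type":"object","properties":{"commands":{"type":"array"},"squeeze":{"type":"number"}},"required":["commands"]}

```bash
mkdir -p pics; python3 - <<'E'
from plant import *
import cv2,numpy as np
s=state();print({k:np.round(v,3) for k,v in s.items()}, r.grip_depth)
for n in("top","side","wrist"):
    cv2.imwrite(f"pics/{n}0.png",get_image(n)); c=camera_model(n); print(n,np.round(c["intrinsics"],1).tolist(),np.round(c["cam_to_world"],3).tolist())
E
```

```text
{'time': np.float64(0.0), 'qpos': array([-1.4  ,  0.592,  0.048,  1.61 , -0.033,  0.943, -0.034]), 'joint_velocities': array([ 0.   , -0.   , -0.001,  0.   ,  0.001, -0.   , -0.001]), 'joint_torque': array([ 0.0000e+00, -5.4870e+01,  1.5470e+00, -1.9812e+01,  9.0000e-03,
        9.0000e-03, -0.0000e+00]), 'position': array([188.791, 699.022, 195.313]), 'eef_rot': array([-0.413, -3.114,  0.004]), 'contact_force': array([ 0.258, -0.038,  0.028]), 'moment': array([ 0.016,  0.064, -0.001]), 'gripper_force': np.float64(0.0), 'width': np.float64(85.219)} 18.700000000000003
top [[522.6, 0.0, 281.1], [0.0, 522.6, 209.4], [0.0, 0.0, 1.0]] [[-0.02, -0.985, 0.169, 324.521], [-1.0, 0.02, -0.004, -89.185], [0.0, -0.169, -0.986, 1306.288], [0.0, 0.0, 0.0, 1.0]]
side [[435.1, 0.0, 280.2], [0.0, 435.1, 211.2], [0.0, 0.0, 1.0]] [[-0.985, -0.136, 0.108, 417.042], [-0.173, 0.756, -0.632, 638.955], [0.004, -0.641, -0.768, 918.207], [0.0, 0.0, 0.0, 1.0]]
wrist [[303.2, 0.0, 283.1], [0.0, 303.2, 207.9], [0.0, 0.0, 1.0]] [[0.259, 0.927, 0.27, 121.845], [0.966, -0.248, -0.074, 717.401], [-0.002, 0.28, -0.96, 373.276], [0.0, 0.0, 0.0, 1.0]]
```

View pics/top0.png

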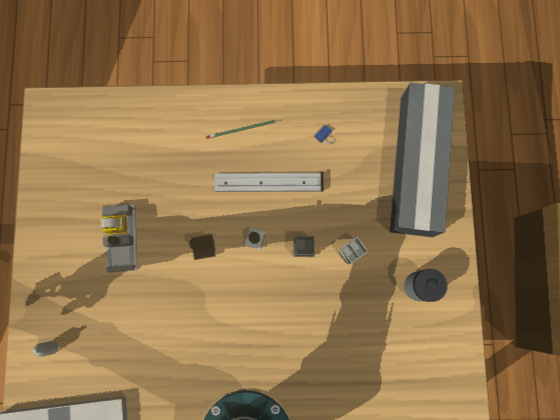

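View pics/side0.png

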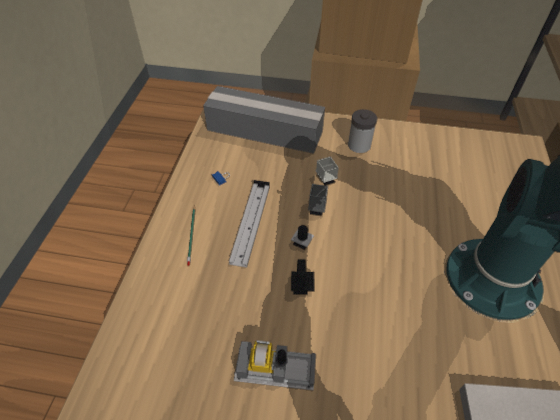

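```bash
cat > h.py <<'E'
import numpy as np,cv2
from scipy.spatial.transform import Rotation as R
def ray(c,u,v,z):
    """pixel -> world point on plane height z"""
    M=c["cam_to_world"];d=M[:3,:3]@np.linalg.inv(c["intrinsics"])@[u,v,1];o=M[:3,3]
    return (o+d*(z-o[2])/d[2])
def proj(c,p):
    M=np.linalg.inv(c["cam_to_world"]);q=c["intrinsics"]@(M[:3,:3]@p+M[:3,3]);return q[:2]/q[2]
def up(im,a,b,cc,d,k): return cv2.resize(im[cc:d,a:b],None,fx=k,fy=k,interpolation=cv2.INTER_CUBIC)
E
python3 - <<'E'
from h import *
t=cv2.imread("pics/top0.png");s=cv2.imread("pics/side0.png")
out=np.zeros((600,800,3),np.uint8)
a=up(t,90,380,165,280,2.75);out[:a.shape[0],:a.shape[1]]=a
b=up(s,228,320,335,392,3.4);out[320:320+b.shape[0],:b.shape[1]]=b
c=np.rot90(up(s,285,345,150,300,3.2));out[320:320+c.shape[0],318:318+c.shape[1]]=c
cv2.imwrite("pics/m0.png",out)
E
```

```text
(no output)
```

View pics/m0.png

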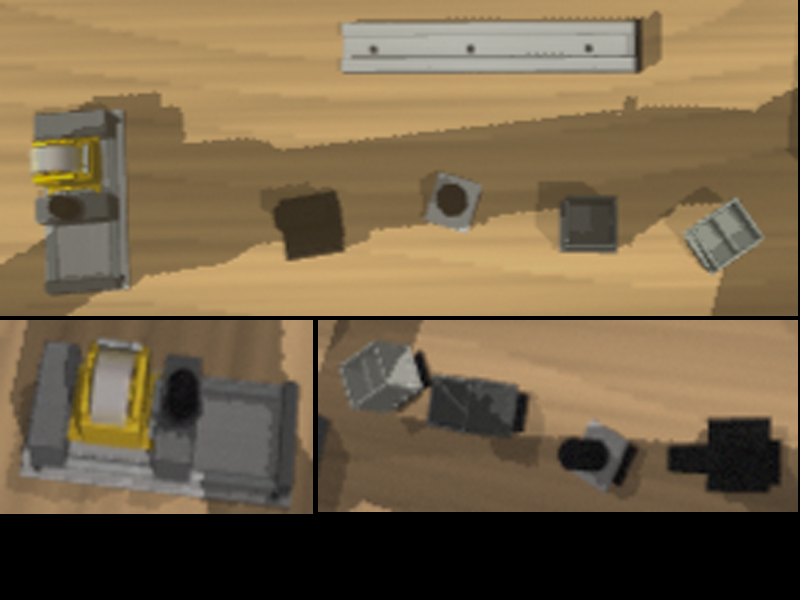

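```bash
python3 - <<'E'
from h import *
from plant import camera_model
c=camera_model("top")
f=lambda X,Y,z:np.round(ray(c,90+X/2.75,165+Y/2.75,z),0)[:2]
for n,X,Y,z in[("mouthF",342,73,14),("mouthB",342,22,14),("capF",637,73,20),("capB",637,19,20),("disp",66,163,60),("knob",66,207,84),("viseTL",37,112,46),("viseTR",117,110,46),("viseBL",47,292,5),("viseBR",128,290,5),("stand",310,226,50),("end",452,200,56),("cup",588,224,72),("tray",724,236,59)]: print(n,f(X,Y,z))
E
```

```text
mouthF [595.  73.]
mouthB [644.  73.]
capF [ 589. -197.]
capB [ 639. -199.]
disp [510. 309.]
knob [469. 300.]
viseTL [559. 341.]
viseTR [559. 270.]
viseBL [401. 340.]
viseBR [402. 267.]
stand [452.  97.]
end [471. -28.]
cup [ 446. -146.]
tray [ 435. -264.]
```

>>> carry_out(
  commands=[
    [[0,0,0,0,0,-0.0878,0],[0,0,0,0,0,-0.0878,0],[0,0,0,0,0,-0.0878,0],[-0.0165,-0.0233,0,0,0,0,0],[-0.0165,-0.0233,0,0,0,0,0]],
  ],
  squeeze=40,
)

```text
time: 0.57
position: [219.9, 654.1, 195.8]
eef_rot: [0.006, -3.14, -0.001]
contact_force: [0.9, -0.2, -0.0]
width: 85.7
gripper_force: 0.0
```

>>> carry_out(
  commands=[
    [[-0.0165,-0.0233,0,0,0,0,0],[-0.0165,-0.0233,0,0,0,0,0],[-0.0165,-0.0233,0,0,0,0,0],[-0.0165,-0.0233,0,0,0,0,0],[-0.0165,-0.0233,0,0,0,0,0]],
  ],
)

```text
time: 0.98
position: [305.1, 535.3, 196.2]
eef_rot: [-0.0, -3.141, 0.001]
contact_force: [0.4, 0.0, 0.3]
width: 85.3
gripper_force: 0.0
```

>>> carry_out(
  commands=[
    [[-0.0165,-0.0233,0,0,0,0,0],[-0.0165,-0.0233,0,0,0,0,0],[-0.0165,-0.0233,0,0,0,0,0],[-0.0165,-0.0233,0,0,0,0,0],[-0.0165,-0.0233,0,0,0,0,0]],
  ],
)

```text
time: 1.4
position: [387.4, 418.8, 196.4]
eef_rot: [-0.001, -3.141, 0.001]
contact_force: [-0.3, 0.5, -1.2]
width: 85.3
gripper_force: 0.0
```

>>> carry_out(
  commands=[
    [[-0.0165,-0.0233,0,0,0,0,0],[-0.0165,-0.0233,0,0,0,0,0],[-0.0165,-0.0233,0,0,0,0,0],[-0.0165,-0.0233,0,0,0,0,0],[-0.0165,-0.0233,0,0,0,0,0]],
  ],
)

```text
time: 1.82
position: [469.8, 302.3, 196.4]
eef_rot: [-0.0, -3.141, 0.0]
contact_force: [0.7, -0.1, -0.2]
width: 85.6
gripper_force: 0.0
```

```bash
cat >> h.py <<'E'
def st():
    from plant import state
    s=state();q=R.from_rotvec(s["eef_rot"]).as_matrix()
    print("t%.2f pos"%s["time"],np.round(s["position"],1),"x",np.round(q[:,0],3),"y",np.round(q[:,1],3),"z",np.round(q[:,2],3),"w%.1f g%.1f"%(s["width"],s["gripper_force"]),"F",np.round(s["contact_force"],1),"q7 %.2f"%s["qpos"][6])
def snap(n,f):
    from plant import get_image,camera_model
    c=camera_model(n);im=get_image(n);cv2.imwrite(f,im);np.savez(f[:-4],**c);return c,im
E
python3 -c "
from h import *
st();snap('wrist','pics/w1.png')"
```

```text
t1.82 pos [469.8 302.3 196.4] x [-1.  0.  0.] y [ 0.  1. -0.] z [-0. -0. -1.] w85.6 g0.0 F [ 0.7 -0.1 -0.2] q7 0.93
```

View pics/w1.png

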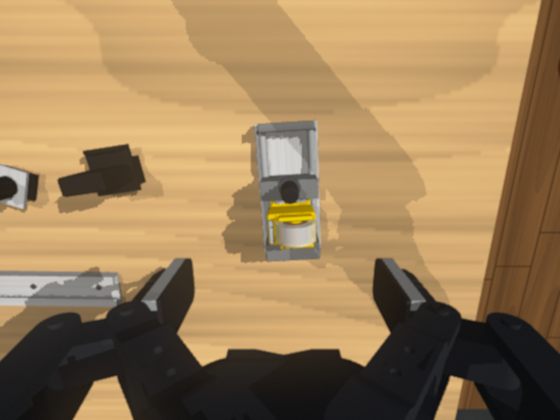

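```bash
python3 - <<'E'
from h import *
c=np.load("pics/w1.npz");print(np.round(c["cam_to_world"],2).tolist())
P=lambda *p:np.round(proj(c,np.array(p,float)))
print(P(470,302,84),P(470,302,180))
for n,u,v,z in[("knob",290,188,84),("vTL",257,123,16),("vTR",317,121,16),("jaw L",259,180,46),("jaw R",319,179,46),("vBL",266,260,46),("vBR",320,258,46),("railmF",120,272,14),("railmB",120,303,14)]:print(n,np.round(ray(c,u,v,z)))
im=cv2.imread("pics/w1.png");cv2.imwrite("pics/w1c.png",up(im,240,340,110,270,3.7))
E
```

```text
[[-0.0, 0.96, 0.28, 400.38], [1.0, 0.0, 0.0, 301.74], [-0.0, 0.28, -0.96, 374.09], [0.0, 0.0, 0.0, 1.0]]
[283. 193.] [283. 227.]
knob [465. 308.  84.]
vTL [404. 272.  16.]
vTR [402. 340.  16.]
jaw L [464. 275.  46.]
jaw R [463. 341.  46.]
vBL [560. 282.  46.]
vBR [558. 346.  46.]
railmF [593.  87.  14.]
railmB [640.  80.  14.]
```

View pics/w1c.png

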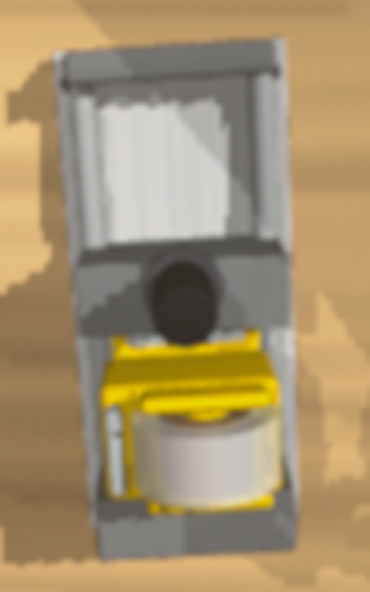

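>>> carry_out(
  commands=[
    [[0.005,0.0055,0,0,0,-0.05,0],[0,0,0.03,0,0,0,0],[0,0,0.03,0,0,0,0],[0,0,0.03,0,0,0,0],[0,0,0.02,0,0,0,0]],
  ],
)

```text
time: 2.28
position: [463.1, 308.5, 84.2]
eef_rot: [0.078, -3.138, 0.003]
contact_force: [0.7, -0.2, -0.7]
width: 85.4
gripper_force: 0.0
```

```bash
python3 - <<'E'
from h import *
st();c,im=snap('wrist','pics/w2.png')
print(proj(c,np.array([465,308,84.])))
m=(im.max(2)<50).astype(np.uint8);cv2.imwrite("pics/w2c.png",up(im,200,380,80,320,2.4))
E
```

```text
t2.28 pos [463.1 308.5  84.2] x [-0.999 -0.05   0.002] y [-0.05   0.999 -0.002] z [-0.002 -0.002 -1.   ] w85.4 g0.0 F [ 0.7 -0.2 -0.7] q7 0.95
[283.167424   237.84179938]
```

View pics/w2c.png

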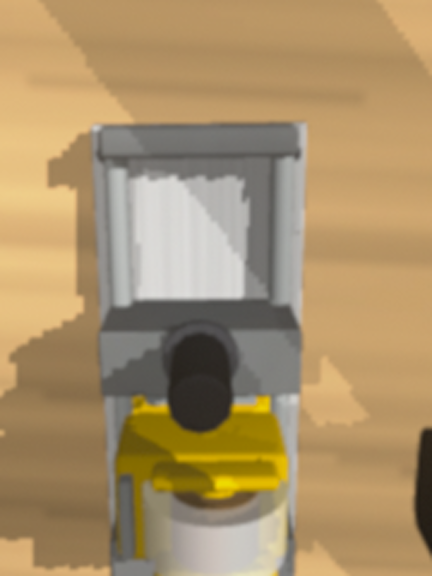

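```bash
python3 - <<'E'
from h import *
c=np.load("pics/w2.npz")
g=lambda X,Y,z:print(np.round(ray(c,200+X/2.4,80+Y/2.4,z),1))
g(200,402,84);g(102,390,46);g(298,390,46);g(98,126,16);g(303,126,16)
E
```

```text
[471.6 308.4  84. ]
[485.6 277.8  46. ]
[482.3 340.3  46. ]
[405.  271.4  16. ]
[401.5 338.6  16. ]
```

>>> carry_out(
  commands=[
    [[-0.008,0,0.01,0,0,0,0],[0,0,0.024,0,0,0,0],[0,0,0,0,0,0,255],[0,0,0,0,0,0,255],[0,0,0,0,0,0,255]],
  ],
)

```text
time: 2.75
position: [473.3, 310.1, 53.7]
eef_rot: [-0.078, 3.139, 0.002]
contact_force: [0.2, 0.2, 0.1]
width: 51.6
gripper_force: 0.0
```

>>> carry_out(
  commands=[
    [[0,0,0,0,0,0,255],[0,0,0,0,0,0,255],[0,0,0,0,0,0,255],[0,0,0,0,0,0,255],[0,0,0,0,0,0,255]],
  ],
)

```text
time: 3.17
position: [472.5, 309.8, 52.9]
eef_rot: [-0.078, 3.14, 0.001]
contact_force: [-0.1, -1.3, 0.6]
width: 0.1
gripper_force: 0.0
```

```bash
python3 - <<'E'
from h import *
st();c,im=snap('wrist','pics/w3.png')
cv2.imwrite("pics/w3c.png",up(im,160,400,120,400,2.1))
print(proj(c,np.array([472,310,84.])),proj(c,np.array([472,310,53.])))
E
```

```text
t3.17 pos [472.5 309.8  52.9] x [-0.999 -0.05  -0.001] y [-0.05   0.999  0.   ] z [ 0.001  0.    -1.   ] w0.1 g0.0 F [-0.1 -1.3  0.6] q7 0.96
[284.83663312 255.83495679] [284.54495203 234.44965429]
```

View pics/w3c.png

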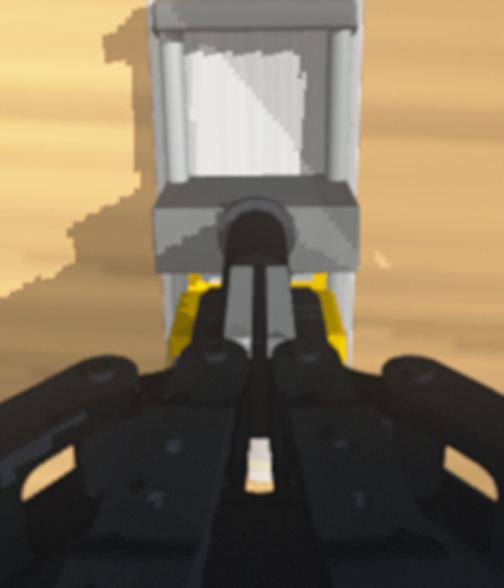

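```bash
python3 - <<'E'
from h import *
c=np.load("pics/w3.npz")
g=lambda X,Y,z:print(np.round(ray(c,160+X/2.1,120+Y/2.1,z),1))
g(258,222,46);g(157,272,46);g(358,272,46);g(157,208,46);g(258,265,52);g(258,265,60);g(258,265,72)
c=np.load("pics/w2.npz")
g=lambda X,Y,z:print(np.round(ray(c,200+X/2.4,80+Y/2.4,z),1))
g(200,350,46);g(102,335,46)
E
```

```text
[468.8 308.8  46. ]
[487.  277.9  46. ]
[483.8 341.   46. ]
[465.8 277.8  46. ]
[480.4 309.4  52. ]
[477.  309.2  60. ]
[471.8 308.9  72. ]
[470.4 308.4  46. ]
[467.1 277.5  46. ]
```

>>> carry_out(
  commands=[
    [[0.002,0,0,0,0,0,255],[0.002,0,0,0,0,0,255],[0.002,0,0,0,0,0,255],[0.002,0,0,0,0,0,255],[0,0,0,0,0,0,255]],
  ],
)

```text
time: 3.63
position: [463.5, 309.1, 52.4]
eef_rot: [0.079, -3.14, 0.001]
contact_force: [-0.1, 0.1, -0.6]
width: -0.3
gripper_force: 0.0
```

```bash
python3 - <<'E'
from h import *
st();c,im=snap('wrist','pics/w4.png')
cv2.imwrite("pics/w4c.png",up(im,160,400,120,400,2.1))
E
```

```text
t3.63 pos [463.5 309.1  52.4] x [-0.999 -0.05   0.001] y [-0.05   0.999 -0.   ] z [-0.001 -0.    -1.   ] w-0.3 g0.0 F [-0.1  0.1 -0.6] q7 0.95
```

View pics/w4c.png

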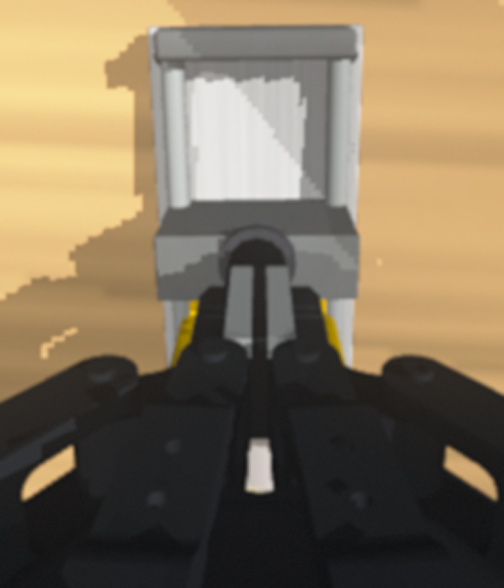

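```bash
cat >> h.py <<'E'
def tri(obs):
    A=np.zeros((3,3));b=np.zeros(3)
    for c,u,v in obs:
        M=c["cam_to_world"];d=M[:3,:3]@np.linalg.inv(c["intrinsics"])@[u,v,1];d/=np.linalg.norm(d);P=np.eye(3)-np.outer(d,d);A+=P;b+=P@M[:3,3]
    return np.linalg.solve(A,b)
E
python3 - <<'E'
from h import *
from plant import camera_model
T=camera_model("top");S=camera_model("side");w1=np.load("pics/w1.npz");w2=np.load("pics/w2.npz");w3=np.load("pics/w3.npz");w4=np.load("pics/w4.npz")
t=lambda X,Y:(T,90+X/2.75,165+Y/2.75)
s=lambda X,Y:(S,228+X/3.4,335+(Y-320)/3.4)
print("knob", tri([t(66,207),s(183,373)]),tri([t(66,207),(w2,283.3,247.5)]),tri([t(66,207),(w2,283.3,247.5),s(183,373)]))
print("rail mouth F",tri([t(342,73),(w1,120,272)]),"B",tri([t(342,22),(w1,120,303)]))
# vise far -x corner seen in w1..w4
print("vTL",tri([(w1,257,123),(w2,200+98/2.4,80+126/2.4)]),tri([t(128,290),(w2,200+98/2.4,80+126/2.4)]))
E
```

```text
knob [469.40854591 301.93326891  77.76529481] [472.37964504 305.86956021  75.10550893] [470.10452769 304.37288365  81.80305291]
rail mouth F [600.7871345   76.18288972  -3.25024856] B [645.87452477  74.50077734   5.22460312]
vTL [404.08932424 273.42794725  31.81195602] [404.01168711 268.92322158  -3.16963583]
```

```bash
python3 - <<'E'
from h import *
S,s=snap('side','pics/s5.png');T,t=snap('top','pics/t5.png')
for z in(52,70,95): print(z,proj(S,np.array([463.5,309,z])),proj(T,np.array([463.5,309,z])))
a=up(s,180,360,250,420,3);b=up(t,40,160,160,300,2.15);o=np.zeros((510,800,3),np.uint8);o[:,:540]=a;o[:b.shape[0],541:541+b.shape[1]]=b;cv2.imwrite("pics/m5.png",o)
E
```

```text
52 [284.03029439 359.48013907] [114.34669422 243.95277133]
70 [284.12935802 356.04638757] [111.96536366 243.1635737 ]
95 [284.27231915 351.09105737] [108.54267203 242.02925823]
```

View pics/m5.png

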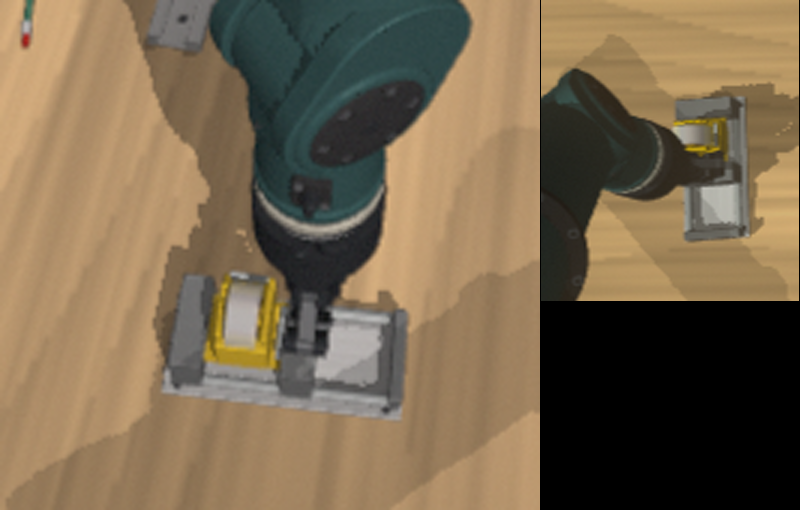

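>>> carry_out(
  commands=[
    [[0,0,0,0,0,0,0],[0,0,0,0,0,0,0],[0,0,0,0,0,0,0],[-0.009,0,0,0,0,0,0],[0,0,0.014,0,0,0,0]],
  ],
)

```text
time: 4.2
position: [477.6, 311.2, 40.6]
eef_rot: [-0.076, 3.134, 0.006]
contact_force: [1.1, 1.2, -0.2]
width: 60.5
gripper_force: 0.0
```

>>> carry_out(
  commands=[
    [[0,0,0,0,0,0,0],[0,0,0,0,0,0,255],[0,0,0,0,0,0,255],[0,0,0,0,0,0,255],[0,0,0,0,0,0,255]],
  ],
)

```text
time: 4.62
position: [473.6, 309.8, 38.9]
eef_rot: [-0.078, 3.14, 0.001]
contact_force: [-0.0, -0.8, -0.8]
width: 26.9
gripper_force: 0.0
```

>>> carry_out(
  commands=[
    [[0,0,0,0,0,0,255],[0,0,0,0,0,0,255],[0,0,0,0,0,0,255],[0,0,0,0,0,0,255],[0,0,0,0,0,0,255]],
  ],
)

```text
time: 5.03
position: [473.5, 308.9, 39.1]
eef_rot: [-0.077, 3.141, -0.001]
contact_force: [-0.1, -3.4, 4.8]
width: 15.5
gripper_force: 39.1
```

>>> carry_out(
  commands=[
    [[0.003,0,0,0,0,0,255],[0.004,0,0,0,0,0,255],[0.005,0,0,0,0,0,255],[0.005,0,0,0,0,0,255],[0.005,0,0,0,0,0,255]],
  ],
)

```text
time: 5.45
position: [456.5, 308.1, 39.2]
eef_rot: [-0.074, 3.132, 0.003]
contact_force: [7.6, -3.2, -1.9]
width: 15.8
gripper_force: 39.1
```

```bash
python3 - <<'E'
from h import *
st();c,im=snap('wrist','pics/w6.png')
cv2.imwrite("pics/w6c.png",up(im,160,400,120,400,2.1))
E
```

```text
t5.45 pos [456.5 308.1  39.2] x [-0.999 -0.047 -0.008] y [-0.047  0.999  0.001] z [ 0.008  0.002 -1.   ] w15.8 g39.1 F [ 7.6 -3.2 -1.9] q7 0.94
```

View pics/w6c.png

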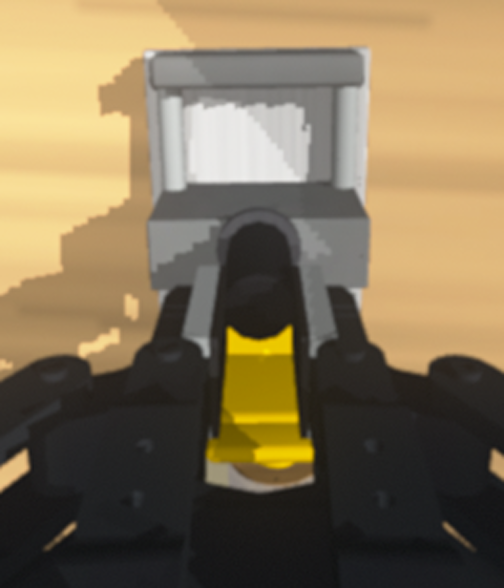

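>>> carry_out(
  commands=[
    [[0.004,0,0,0,0,0,255],[0.004,0,0,0,0,0,255],[0.003,0,0,0,0,0,255],[0,0,0,0,0,0,255],[0,0,0,0,0,0,255]],
  ],
)

```text
time: 5.92
position: [444.1, 307.3, 39.1]
eef_rot: [-0.075, 3.135, 0.001]
contact_force: [4.4, -3.3, 1.3]
width: 15.6
gripper_force: 39.4
```

>>> carry_out(
  commands=[
    [[0,0,0,0,0,0,0],[0,0,0,0,0,0,0],[0,0,0,0,0,0,0],[0,0,-0.03,0,0,0,0],[0,0,-0.03,0,0,0,0]],
  ],
)

```text
time: 6.33
position: [438.0, 307.5, 97.4]
eef_rot: [0.08, -3.136, 0.004]
contact_force: [0.2, -0.1, 0.0]
width: 75.2
gripper_force: 0.0
```

>>> carry_out(
  commands=[
    [[-0.02,-0.0003,-0.01,0,0,0,0],[-0.02,-0.0003,0,0,0,0,0],[-0.02,-0.0003,0,0,0,0,0],[-0.015,-0.0003,0,0,0,0,0],[0,0,0,0,0,0,0]],
  ],
)

```text
time: 6.75
position: [518.9, 311.1, 108.9]
eef_rot: [-0.075, 3.137, 0.003]
contact_force: [0.4, -0.4, 0.7]
width: 85.6
gripper_force: 0.0
```

```bash
python3 - <<'E'
from h import *
st();c,im=snap('wrist','pics/w7.png')
cv2.imwrite("pics/w7c.png",up(im,90,480,120,420,1.5))
for z in (107,72,56): print(z,proj(c,np.array([513,310,z])))
E
```

```text
t6.75 pos [518.9 311.1 108.9] x [-0.999 -0.048 -0.004] y [-0.048  0.999  0.002] z [ 0.004  0.002 -1.   ] w85.6 g0.0 F [ 0.4 -0.4  0.7] q7 1.01
107 [282.89616923 225.28637536]
72 [282.85338557 209.24516698]
56 [282.83782858 203.41226397]
```

View pics/w7c.png

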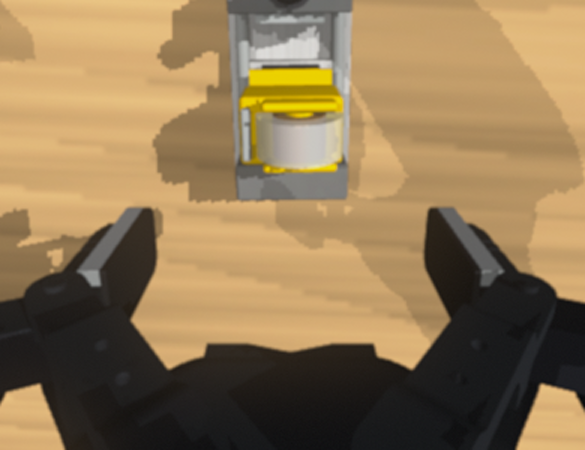

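>>> carry_out(
  commands=[
    [[0,0,0.025,0,0,0,0],[0,0,0.025,0,0,0,0],[0,0,0.025,0,0,0,0],[0,0,0.005,0,0,0,0],[0,0,0,0,0,0,0]],
  ],
)

```text
time: 7.22
position: [512.0, 309.9, 26.6]
eef_rot: [0.08, -3.135, 0.004]
contact_force: [-0.3, -0.2, -0.1]
width: 84.8
gripper_force: 0.0
```

>>> carry_out(
  commands=[
    [[0,0,0.003,0,0,0,0],[0,0,0.003,0,0,0,0],[0,0,0.003,0,0,0,0],[0,0,0.003,0,0,0,0],[0,0,0,0,0,0,0]],
  ],
)

```text
time: 7.63
position: [515.4, 310.6, 16.6]
eef_rot: [-0.078, 3.14, 0.0]
contact_force: [-0.6, 0.9, 0.0]
width: 85.5
gripper_force: 0.0
```

```bash
python3 - <<'E'
from h import *
st();c,im=snap('wrist','pics/w8.png')
cv2.imwrite("pics/w8c.png",up(im,90,480,120,420,1.5))
E
```

```text
t7.63 pos [515.4 310.6  16.6] x [-0.999 -0.05  -0.   ] y [-0.05   0.999  0.   ] z [ 0.  0. -1.] w85.5 g0.0 F [-0.6  0.9  0. ] q7 1.00
```

View pics/w8c.png

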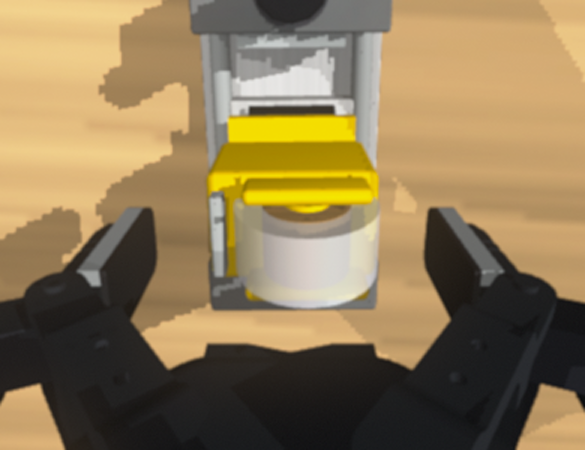

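>>> carry_out(
  commands=[
    [[0,0,0.006,0,0,0,0],[0,0,0.006,0,0,0,0],[0,0,0.006,0,0,0,0],[0,0,0.003,0,0,0,0],[0,0,0,0,0,0,0]],
  ],
)

```text
time: 8.1
position: [514.6, 310.1, -5.7]
eef_rot: [0.078, -3.139, 0.002]
contact_force: [-1.1, -0.9, -0.5]
width: 85.5
gripper_force: 0.0
```

>>> carry_out(
  commands=[
    [[0,0,0.002,0,0,0,0],[0,0,0.002,0,0,0,0],[0,0,0,0,0,0,0],[0,0,0,0,0,0,200],[0,0,0,0,0,0,200]],
  ],
  squeeze=50,
)

```text
time: 8.52
position: [515.5, 310.6, -8.3]
eef_rot: [-0.078, 3.14, 0.0]
contact_force: [-0.5, 0.5, 0.1]
width: 63.8
gripper_force: 0.0
```

>>> carry_out(
  commands=[
    [[0,0,0,0,0,0,200],[0,0,0,0,0,0,200],[0,0,0,0,0,0,200],[0,0,0,0,0,0,200],[0,0,0,0,0,0,200]],
  ],
)

```text
time: 8.93
position: [515.7, 310.8, -8.1]
eef_rot: [-0.078, 3.14, 0.001]
contact_force: [-0.1, -0.8, 3.7]
width: 51.7
gripper_force: 52.9
```

>>> carry_out(
  commands=[
    [[0,0,-0.01,0,0,0,200],[0,0,-0.02,0,0,0,200],[0,0,-0.025,0,0,0,200],[0,0,-0.03,0,0,0,200],[0,0,-0.025,0,0,0,200]],
  ],
)

```text
time: 9.35
position: [514.8, 310.0, 102.8]
eef_rot: [0.078, -3.14, 0.001]
contact_force: [0.7, 0.6, -2.1]
width: 51.4
gripper_force: 52.6
```

>>> carry_out(
  commands=[
    [[-0.0204,-0.0186,0,0,0,0,200],[-0.0204,-0.0186,0,0,0,0,200],[-0.0204,-0.0186,0,0,0,0,200],[-0.0204,-0.0186,0,0,0,0,200],[-0.0204,-0.0186,0,0,0,0,200]],
  ],
)

```text
time: 9.77
position: [621.8, 221.3, 101.5]
eef_rot: [0.078, -3.139, 0.001]
contact_force: [0.8, 1.2, -2.3]
width: 51.8
gripper_force: 52.8
```

>>> carry_out(
  commands=[
    [[-0.0204,-0.0186,0,0,0,0,200],[-0.0204,-0.0186,0,0,0,0,200],[-0.0204,-0.0186,0,0,0,0,200],[0,0,0,0,0,0,200],[0,0,0,0,0,0,200]],
  ],
)

```text
time: 10.18
position: [686.6, 166.4, 101.1]
eef_rot: [0.07, -3.14, 0.003]
contact_force: [-0.5, -0.2, -2.2]
width: 51.7
gripper_force: 52.7
```

```bash
python3 - <<'E'
from h import *
st();c,im=snap('wrist','pics/w9.png')
print(np.round(c["cam_to_world"][:3,3],1))
h=cv2.cvtColor(im,cv2.COLOR_BGR2HSV);m=((h[...,1]<45)&(h[...,2]>80)).astype(np.uint8);m[210:]=0
n,l,s,ce=cv2.connectedComponentsWithStats(m)
for i in np.argsort(-s[1:,4])[:4]+1:
    if s[i,4]<200: continue
    print(s[i],np.round(ce[i]))
    ys,xs=np.nonzero(l==i);
    for z in(8,14): 
        cn=np.array([ray(c,u,v,z)[:2] for u,v in zip(xs,ys)],np.float32);rc=cv2.minAreaRect(cn);print(z,np.round(rc[0],1),np.round(rc[1],1),rc[2],np.round(cv2.boxPoints(rc)).tolist())
E
```

```text
t10.18 pos [686.6 166.4 101.1] x [-0.999 -0.045  0.001] y [-0.045  0.999 -0.002] z [-0.001 -0.002 -1.   ] w51.7 g52.7 F [-0.5 -0.2 -2.2] q7 1.31
[617.2 162.9 278.8]
[    0    82   184    67 10267] [ 91. 116.]
8 [621.9  -3.4] [160.3  46.4] 89.25083923339844 [[598.0, -83.0], [644.0, -84.0], [646.0, 76.0], [600.0, 77.0]]
14 [6.218e+02 3.000e-01] [156.8  45.4] 89.25086212158203 [[598.0, -78.0], [643.0, -78.0], [646.0, 78.0], [600.0, 79.0]]
[ 442    0  115   45 4140] [500.  22.]
8 [535.7 328. ] [30.7 89.2] 2.6254100799560547 [[518.0, 372.0], [522.0, 283.0], [553.0, 284.0], [549.0, 373.0]]
14 [537.5 324.3] [30.  87.2] 2.6254351139068604 [[521.0, 367.0], [525.0, 280.0], [555.0, 281.0], [551.0, 369.0]]
[ 423    0   94   67 1477] [456.  47.]
8 [544.2 310.3] [47.1 74.6] 3.454968214035034 [[518.0, 346.0], [523.0, 272.0], [570.0, 274.0], [565.0, 349.0]]
14 [545.8 307. ] [46. 73.] 3.4549148082733154 [[521.0, 342.0], [525.0, 269.0], [571.0, 272.0], [567.0, 345.0]]
```

>>> carry_out(
  commands=[
    [[0,0,0,0,0,0.109,200],[0,0,0,0,0,0.109,200],[0,0,0,0,0,0.109,200],[0,0,0,0,0,0.109,200],[0,0,0,0,0,0.109,200]],
  ],
)

```text
time: 10.65
position: [683.6, 172.1, 101.2]
eef_rot: [-0.774, -3.042, -0.001]
contact_force: [1.4, 0.7, -3.0]
width: 51.5
gripper_force: 52.8
```

>>> carry_out(
  commands=[
    [[0,0,0,0,0,0.109,200],[0,0,0,0,0,0.109,200],[0,0,0,0,0,0.109,200],[0,0,0,0,0,0.109,200],[0,0,0,0,0,0.109,200]],
  ],
)

```text
time: 11.07
position: [683.6, 172.3, 101.1]
eef_rot: [-1.564, -2.722, 0.0]
contact_force: [0.0, 0.1, -2.2]
width: 51.3
gripper_force: 52.8
```

>>> carry_out(
  commands=[
    [[0,0,0,0,0,0.109,200],[0,0,0,0,0,0.109,200],[0,0,0,0,0,0.109,200],[0,0,0,0,0,0.109,200],[0,0,0,0,0,0.109,200]],
  ],
)

```text
time: 11.48
position: [683.5, 172.5, 101.0]
eef_rot: [-2.238, -2.2, 0.001]
contact_force: [0.3, -0.2, -2.2]
width: 51.8
gripper_force: 52.8
```

>>> carry_out(
  commands=[
    [[-0.012,-0.016,0.02,0,0,0,200],[-0.012,-0.016,0.02,0,0,0,200],[-0.012,-0.016,0.02,0,0,0,200],[-0.01,-0.015,0.02,0,0,0,200],[0,0,0,0,0,0,200]],
  ],
)

```text
time: 11.9
position: [612.3, 123.5, 17.5]
eef_rot: [-2.231, -2.198, 0.019]
contact_force: [-2.2, -1.1, -2.8]
width: 51.7
gripper_force: 53.0
```

```bash
python3 -c "
from h import *
st()"
```

```text
t11.90 pos [612.3 123.5  17.5] x [ 0.015  1.    -0.002] y [ 1.    -0.015 -0.015] z [-0.015 -0.002 -1.   ] w51.7 g53.0 F [-2.2 -1.1 -2.8] q7 0.15
```

>>> carry_out(
  commands=[
    [[0,0.0038,0.01,0,0,0,200],[0,0,0.012,0,0,0,200],[0,0,0.01,0,0,0,200],[0,0,0,0,0,0,200],[0,0,0,0,0,0,200]],
  ],
)

```text
time: 12.32
position: [625.8, 125.7, -11.3]
eef_rot: [-2.236, -2.206, 0.001]
contact_force: [0.4, 0.3, -3.2]
width: 51.5
gripper_force: 53.2
```

>>> carry_out(
  commands=[
    [[0,0,0.005,0,0,0,200],[0,0,0.0045,0,0,0,200],[0,0,0,0,0,0,200],[0,0,0,0,0,0,200],[0,0,0,0,0,0,200]],
  ],
)

```text
time: 12.73
position: [626.0, 124.9, -19.8]
eef_rot: [2.238, 2.205, 0.0]
contact_force: [-0.6, 0.1, -2.0]
width: 51.6
gripper_force: 53.2
```

```bash
python3 -c "
from h import *
st()"
```

```text
t12.73 pos [626.  124.9 -19.8] x [0.015 1.    0.   ] y [ 1.    -0.015  0.   ] z [ 0.  0. -1.] w51.6 g53.2 F [-0.6  0.1 -2. ] q7 0.18
```

>>> carry_out(
  commands=[
    [[-0.005,-0.0022,0.0007,0,0,0,200],[-0.007,0,0,0,0,0,200],[-0.007,0,0,0,0,0,200],[-0.007,0,0,0,0,0,200],[-0.007,0,0,0,0,0,200]],
  ],
)

```text
time: 13.15
position: [623.3, 90.4, -20.5]
eef_rot: [2.238, 2.204, -0.0]
contact_force: [0.2, -0.2, -2.4]
width: 51.4
gripper_force: 53.2
```

```bash
python3 -c "
from h import *
st()"
```

```text
t13.15 pos [623.3  90.4 -20.5] x [ 0.016  1.    -0.001] y [ 1.    -0.016  0.   ] z [ 0.    -0.001 -1.   ] w51.4 g53.2 F [ 0.2 -0.2 -2.4] q7 0.23
```

>>> carry_out(
  commands=[
    [[-0.012,0,0,0,0,0,200],[-0.012,0,0,0,0,0,200],[-0.012,0,0,0,0,0,200],[-0.012,0,0,0,0,0,200],[-0.012,0,0,0,0,0,200]],
  ],
)

```text
time: 13.57
position: [622.3, 30.0, -20.6]
eef_rot: [2.238, 2.204, -0.0]
contact_force: [0.0, 0.6, -2.3]
width: 51.4
gripper_force: 53.2
```

>>> carry_out(
  commands=[
    [[-0.012,0,0,0,0,0,200],[-0.012,0,0,0,0,0,200],[-0.012,0,0,0,0,0,200],[-0.012,0,0,0,0,0,200],[-0.012,0,0,0,0,0,200]],
  ],
)

```text
time: 13.98
position: [621.5, -29.3, -20.7]
eef_rot: [2.238, 2.205, 0.0]
contact_force: [-0.0, -0.4, -1.5]
width: 51.4
gripper_force: 53.2
```

>>> carry_out(
  commands=[
    [[-0.012,0,0,0,0,0,200],[-0.012,0,0,0,0,0,200],[-0.012,0,0,0,0,0,200],[-0.012,0,0,0,0,0,200],[-0.012,0,0,0,0,0,200]],
  ],
)

```text
time: 14.4
position: [620.6, -89.3, -20.7]
eef_rot: [2.238, 2.205, 0.0]
contact_force: [-0.1, 0.1, -2.2]
width: 51.2
gripper_force: 53.2
```

>>> carry_out(
  commands=[
    [[-0.012,0,0,0,0,0,200],[-0.012,0,0,0,0,0,200],[-0.012,0,0,0,0,0,200],[-0.012,0,0,0,0,0,200],[-0.006,0,0,0,0,0,200]],
  ],
)

```text
time: 14.82
position: [619.7, -145.1, -20.5]
eef_rot: [2.239, 2.202, -0.001]
contact_force: [-0.2, -0.1, -2.2]
width: 51.6
gripper_force: 53.2
```

>>> carry_out(
  commands=[
    [[-0.004,0,0,0,0,0,200],[-0.004,0,0,0,0,0,200],[-0.003,0,0,0,0,0,200],[-0.003,0,0,0,0,0,200],[-0.002,0,0,0,0,0,200]],
  ],
)

```text
time: 15.23
position: [619.7, -157.7, -20.7]
eef_rot: [-2.237, -2.206, -0.0]
contact_force: [-0.4, 0.5, -2.1]
width: 51.5
gripper_force: 53.2
```

>>> carry_out(
  commands=[
    [[-0.001,0,0,0,0,0,200],[-0.001,0,0,0,0,0,200],[-0.001,0,0,0,0,0,200],[-0.001,0,0,0,0,0,200],[-0.001,0,0,0,0,0,200]],
  ],
)

```text
time: 15.65
position: [619.5, -162.9, -20.7]
eef_rot: [-2.237, -2.205, -0.0]
contact_force: [0.7, -0.3, -2.6]
width: 51.4
gripper_force: 53.2
```

>>> carry_out(
  commands=[
    [[-0.001,0,0,0,0,0,200],[-0.001,0,0,0,0,0,200],[-0.001,0,0,0,0,0,200],[-0.001,0,0,0,0,0,200],[0,0,0,0,0,0,200]],
  ],
)

```text
time: 16.07
position: [619.5, -167.5, -20.6]
eef_rot: [2.238, 2.205, -0.0]
contact_force: [0.3, -1.0, -2.2]
width: 51.5
gripper_force: 53.2
```

>>> carry_out(
  commands=[
    [[-0.001,0,0,0,0,0,200],[-0.001,0,0,0,0,0,200],[-0.001,0,0,0,0,0,200],[-0.001,0,0,0,0,0,200],[0,0,0,0,0,0,200]],
  ],
)

```text
time: 16.48
position: [619.4, -171.5, -20.6]
eef_rot: [2.238, 2.205, -0.0]
contact_force: [-0.3, 0.4, -3.7]
width: 51.2
gripper_force: 53.2
```

>>> carry_out(
  commands=[
    [[-0.001,0,0,0,0,0,200],[-0.001,0,0,0,0,0,200],[-0.001,0,0,0,0,0,200],[-0.001,0,0,0,0,0,200],[0,0,0,0,0,0,200]],
  ],
)

```text
time: 16.9
position: [619.3, -173.6, -20.7]
eef_rot: [-2.236, -2.205, -0.002]
contact_force: [-0.6, 3.5, -0.9]
width: 51.5
gripper_force: 53.3
```

>>> carry_out(
  commands=[
    [[-0.001,0,0,0,0,0,200],[-0.001,0,0,0,0,0,200],[-0.001,0,0,0,0,0,200],[-0.001,0,0,0,0,0,200],[0,0,0,0,0,0,200]],
  ],
)

```text
time: 17.32
position: [619.2, -173.4, -20.8]
eef_rot: [-2.23, -2.203, -0.006]
contact_force: [-0.2, 9.7, 2.2]
width: 51.5
gripper_force: 53.5
```

>>> carry_out(
  commands=[
    [[0.003,0,0,0,0,0,200],[0,0,0,0,0,0,0],[0,0,0,0,0,0,0],[0,0,0,0,0,0,0],[0,0,-0.005,0,0,0,0]],
  ],
)

```text
time: 17.73
position: [618.8, -177.5, -16.0]
eef_rot: [2.239, 2.203, -0.002]
contact_force: [-0.5, 0.4, -0.2]
width: 85.4
gripper_force: 0.0
```

>>> carry_out(
  commands=[
    [[0,0,-0.02,0,0,0,0],[0,0,-0.03,0,0,0,0],[0,0,-0.03,0,0,0,0],[0,0,-0.03,0,0,0,0],[0.01,-0.01,-0.03,0,0,0,0]],
  ],
)

```text
time: 18.15
position: [611.4, -169.6, 126.8]
eef_rot: [2.237, 2.198, 0.0]
contact_force: [-0.3, -0.1, -0.3]
width: 85.5
gripper_force: 0.0
```

>>> carry_out(
  commands=[
    [[0.025,-0.018,-0.025,0,0,0,0],[0.025,-0.018,-0.025,0,0,0,0],[0.025,-0.018,-0.025,0,0,0,0],[0.025,-0.018,-0.025,0,0,0,0],[0.025,-0.018,-0.025,0,0,0,0]],
  ],
)

```text
time: 18.57
position: [520.2, -39.5, 250.8]
eef_rot: [2.239, 2.203, 0.0]
contact_force: [1.7, 0.6, 0.4]
width: 85.7
gripper_force: 0.0
```

>>> carry_out(
  commands=[
    [[0,0,0,0,0,0,0],[0,0,0,0,0,0,0],[0,0,0,0,0,0,0],[0,0,0,0,0,0,0],[0,0,0,0,0,0,0]],
  ],
)

```text
time: 18.98
position: [521.2, -41.3, 248.4]
eef_rot: [-2.24, -2.202, 0.003]
contact_force: [0.0, 0.0, 0.5]
width: 85.2
gripper_force: 0.0
```

```bash
python3 -c "
from h import *
st();c,im=snap('wrist','pics/w10.png');print(np.round(c['cam_to_world'],2).tolist())"
```

```text
t18.98 pos [521.2 -41.3 248.4] x [ 0.017  1.    -0.001] y [ 1.    -0.017 -0.001] z [-0.001 -0.001 -1.   ] w85.2 g0.0 F [0.  0.  0.5] q7 0.17
[[1.0, -0.01, -0.01, 524.19], [-0.02, -0.96, -0.28, 29.3], [-0.0, 0.28, -0.96, 426.0], [0.0, 0.0, 0.0, 1.0]]
```

View pics/w10.png

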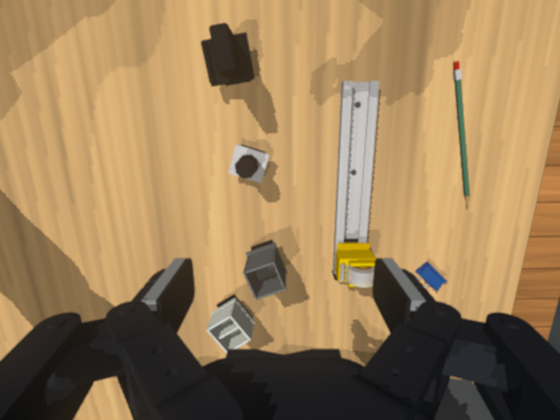

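>>> carry_out(
  commands=[
    [[0.002,-0.015,0.02,0,0,0,0],[0.002,-0.015,0.02,0,0,0,0],[0.002,-0.015,0.02,0,0,0,0],[0.002,-0.015,0.02,0,0,0,0],[0.002,-0.015,0.02,0,0,0,0]],
  ],
)

```text
time: 19.45
position: [445.8, -29.4, 148.0]
eef_rot: [2.239, 2.203, -0.001]
contact_force: [0.0, -0.1, 0.0]
width: 85.5
gripper_force: 0.0
```

>>> carry_out(
  commands=[
    [[0,0,0,0,0,0,0],[0,0,0,0,0,0,0],[0,0,0,0,0,0,0],[0,0,0,0,0,0,0],[0,0,0,0,0,0,0]],
  ],
)

```text
time: 19.87
position: [448.8, -28.8, 150.4]
eef_rot: [2.236, 2.203, 0.004]
contact_force: [-0.1, -0.5, 0.5]
width: 85.4
gripper_force: 0.0
```

```bash
python3 -c "
from h import *
st();c,im=snap('wrist','pics/w11.png')"
```

```text
t19.87 pos [448.8 -28.8 150.4] x [ 0.015  1.    -0.   ] y [ 1.    -0.015  0.003] z [ 0.003 -0.    -1.   ] w85.4 g0.0 F [-0.1 -0.5  0.5] q7 0.23
```

>>> carry_out(
  commands=[
    [[-0.035,0,0,0,0,0,0],[-0.035,0,0,0,0,0,0],[-0.035,0,0,0,0,0,0],[-0.035,0,0,0,0,0,0],[-0.035,0,0,0,0,0,0]],
  ],
)

```text
time: 20.33
position: [444.7, -205.3, 150.0]
eef_rot: [2.236, 2.205, 0.001]
contact_force: [1.5, -0.8, 0.1]
width: 85.3
gripper_force: 0.0
```

>>> carry_out(
  commands=[
    [[-0.015,0,0,0,0,0,0],[0,0,0,0,0,0,0],[0,0,0,0,0,0,0],[0,0,0,0,0,0,0],[0,0,0,0,0,0,0]],
  ],
)

```text
time: 20.75
position: [444.0, -216.7, 149.3]
eef_rot: [-2.234, -2.208, -0.001]
contact_force: [0.5, 0.2, -0.7]
width: 85.5
gripper_force: 0.0
```

```bash
python3 - <<'E'
from h import *
st();c2,im2=snap('wrist','pics/w12.png');c1=np.load("pics/w11.npz");im1=cv2.imread("pics/w11.png")
P=lambda c,*p:proj(c,np.array(p,float))
o=np.zeros((600,800,3),np.uint8)
for k,(c,im,x,y,z) in enumerate([(c1,im1,452,97,40),(c1,im1,465,-28,30),(c2,im2,455,-146,40),(c2,im2,435,-262,40)]):
    u,v=np.round(P(c,x,y,z)).astype(int);a,b=max(u-50,0),max(v-37,0);b=min(b,345);print(k,"origin",a,b)
    t=up(im,a,a+100,b,b+75,4);o[300*(k//2):300*(k//2)+300,400*(k%2):400*(k%2)+400]=t
cv2.imwrite("pics/m12.png",o)
E
```

```text
t20.75 pos [ 444.  -216.7  149.3] x [0.012 1.    0.001] y [ 1.    -0.012 -0.   ] z [-0.     0.001 -1.   ] w85.5 g0.0 F [ 0.5  0.2 -0.7] q7 0.64
0 origin 233 16
1 origin 247 154
2 origin 243 82
3 origin 223 202
```

View pics/m12.png

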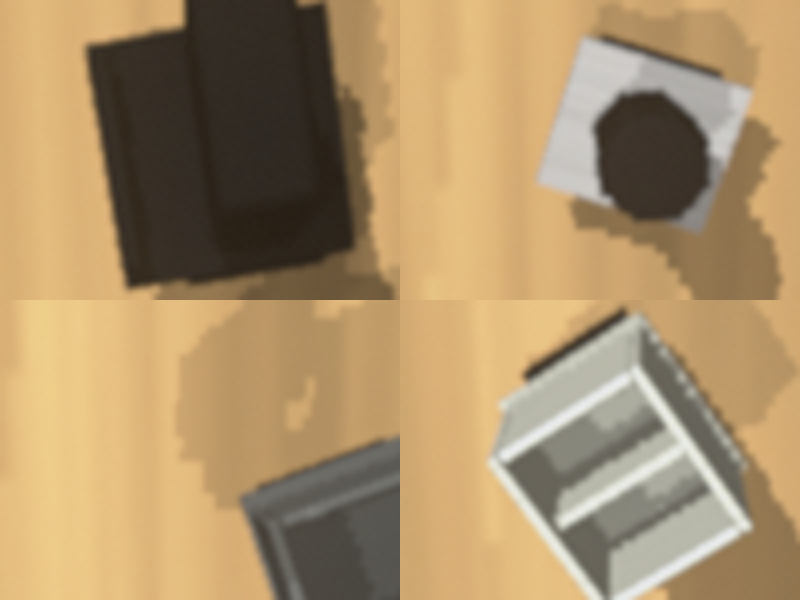

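```bash
python3 - <<'E'
from h import *
c1=dict(np.load("pics/w11.npz"));c2=dict(np.load("pics/w12.npz"));im=cv2.imread("pics/w12.png")
h=cv2.cvtColor(im,cv2.COLOR_BGR2HSV);m=((h[...,1]<70)&(h[...,2]>35)).astype(np.uint8);m[:, :]=m
n,l,s,ce=cv2.connectedComponentsWithStats(m)
for i in range(1,n):
    if 700<s[i,4]<20000 and s[i,1]<300: 
        ys,xs=np.nonzero(l==i);hull=cv2.convexHull(np.stack([xs,ys],1).astype(np.int32));ap=cv2.approxPolyDP(hull,3,True)[:,0]
        print(s[i],np.round(ce[i]),ap.tolist())
def w(c,o,pts,z): return np.array([ray(c,o[0]+X/4,o[1]+Y/4,z)[:2] for X,Y in pts])
q=w(c1,(233,16),[(88,48),(128,288),(352,248),(325,5)],20);print("stand",np.round(q,1).tolist(),q.mean(0))
q=w(c1,(247,154),[(185,38),(352,90),(303,235),(140,183)],20);print("end",np.round(q,1).tolist(),q.mean(0)); print("knob",w(c1,(247,154),[(252,158)],56))
q=w(c2,(223,202),[(94,160),(235,70),(350,225)],59);print("tray",np.round(q,1).tolist(),(q[0]+q[2])/2)
E
```

```text
[ 424    0   78  169 6768] [462.  62.] [[501, 0], [482, 112], [431, 168], [424, 167], [445, 0]]
[ 303  115   71   71 3353] [339. 149.] [[373, 169], [325, 185], [303, 132], [345, 115], [359, 119]]
[ 465  133   57   27 1340] [493. 146.] [[521, 134], [516, 158], [485, 159], [465, 154], [472, 134]]
[ 245  205   66   76 3111] [278. 243.] [[310, 259], [273, 280], [245, 243], [248, 227], [274, 208], [284, 206], [309, 242]]
[  46  259  140  161 5825] [126. 349.] [[185, 259], [170, 419], [137, 419], [49, 404], [49, 377], [108, 313], [174, 259]]
[ 381  259   67   64 1365] [413. 292.] [[446, 315], [405, 322], [381, 260], [392, 259], [446, 305]]
stand [[427.5, 121.3], [435.0, 70.6], [488.0, 78.7], [480.8, 129.1]] [457.82897771  99.92604807]
end [[461.5, -1.3], [504.4, -15.2], [492.7, -54.1], [449.6, -39.2]] [477.04190915 -27.44547011]
knob [[475.59982332 -24.13848336]]
tray [[410.3, -257.6], [444.1, -235.4], [471.5, -275.2]] [ 440.89260548 -266.40730464]
```

```bash
python3 - <<'E'
from h import *
c=dict(np.load("pics/w12.npz"));T=None
for p in[(373,169),(325,185),(303,132),(345,115),(359,119)]:
    print(p,[np.round(ray(c,*p,z)[:2],1).tolist() for z in(72,20)])
c=dict(np.load("pics/w10.npz"))
print(ray(c,265,272,60))
E
```

```text
(373, 169) [[521.8, -187.0], [537.2, -195.3]]
(325, 185) [[481.7, -200.4], [488.8, -211.4]]
(303, 132) [[462.5, -156.1], [465.7, -158.1]]
(345, 115) [[496.1, -143.2], [506.3, -142.5]]
(359, 119) [[507.6, -146.4], [520.0, -146.4]]
[ 496.26546695 -166.78016149   60.        ]
```

>>> carry_out(
  commands=[
    [[0.0223,0.025,0,0,0,0,0],[0.0223,0.025,0,0,0,0,0],[0,0,0,0,0,-0.115,0],[0,0,0,0,0,-0.115,0],[0,0,0,0,0,-0.115,0]],
  ],
)

```text
time: 21.22
position: [495.1, -172.1, 149.2]
eef_rot: [-1.812, -2.566, -0.0]
contact_force: [0.1, -0.3, -0.4]
width: 85.2
gripper_force: 0.0
```

>>> carry_out(
  commands=[
    [[0,0,0.02,0,0,0,0],[0,0,0.03,0,0,0,0],[0,0,0.03,0,0,0,0],[0,0,0.02,0,0,0,0],[0,0,0,0,0,0,0]],
  ],
)

```text
time: 21.63
position: [491.6, -172.1, 46.0]
eef_rot: [-1.818, -2.553, 0.003]
contact_force: [-0.5, 1.1, -0.4]
width: 85.6
gripper_force: 0.0
```

```bash
python3 -c "
from h import *
st()"
```

```text
t21.63 pos [ 491.6 -172.1   46. ] x [-0.327  0.945  0.005] y [ 0.945  0.327 -0.006] z [-0.007  0.003 -1.   ] w85.6 g0.0 F [-0.5  1.1 -0.4] q7 0.88
```

Descend and grip.

>>> carry_out(
  commands=[
    [[0,0,0.015,0,0,0,0],[0,0,0.02,0,0,0,0],[0,0,0.018,0,0,0,0],[0,0,0.01,0,0,0,0],[0,0,0,0,0,0,0]],
  ],
)

```text
time: 22.05
position: [493.9, -173.6, -14.5]
eef_rot: [-1.823, -2.556, 0.0]
contact_force: [0.6, 0.1, 0.5]
width: 85.1
gripper_force: 0.0
```

>>> carry_out(
  commands=[
    [[0,0,0,0,0,0,200],[0,0,0,0,0,0,200],[0,0,0,0,0,0,200],[0,0,0,0,0,0,200],[0,0,0,0,0,0,200]],
  ],
)

```text
time: 22.47
position: [495.2, -174.9, -12.5]
eef_rot: [1.825, 2.555, 0.001]
contact_force: [-0.0, 0.2, 6.4]
width: 43.5
gripper_force: 51.6
```

>>> carry_out(
  commands=[
    [[0,0,0,0,0,0,200],[0,0,0,0,0,0,200],[0,0,0,0,0,0,200],[0,0,0,0,0,0,200],[0,0,0,0,0,0,200]],
  ],
)

```text
time: 22.88
position: [495.2, -174.8, -12.5]
eef_rot: [1.825, 2.555, 0.001]
contact_force: [-0.5, 0.5, 6.8]
width: 43.3
gripper_force: 51.6
```

```bash
python3 -c "
from h import *
st()"
```

```text
t22.88 pos [ 495.2 -174.8  -12.5] x [-0.324  0.946 -0.001] y [0.946 0.324 0.002] z [ 0.002 -0.    -1.   ] w43.3 g51.6 F [-0.5  0.5  6.8] q7 0.91
```

>>> carry_out(
  commands=[
    [[0,0,-0.01,0,0,0,200],[0,0,-0.02,0,0,0,200],[0,0,-0.025,0,0,0.115,200],[0,0,-0.025,0,0,0.115,200],[0,0,0,0,0,0.115,200]],
  ],
)

```text
time: 23.3
position: [496.9, -175.6, 70.7]
eef_rot: [2.24, 2.194, 0.007]
contact_force: [0.3, -0.2, -2.0]
width: 43.5
gripper_force: 51.3
```

>>> carry_out(
  commands=[
    [[0.0305,0.0124,0,0,0,0,200],[0.0305,0.0124,0,0,0,0,200],[0.0305,0.0124,0,0,0,0,200],[0.0305,0.0124,0,0,0,0,200],[0.0305,0.0124,0,0,0,0,200]],
  ],
)

```text
time: 23.72
position: [558.6, -21.3, 67.0]
eef_rot: [-2.238, -2.205, -0.0]
contact_force: [0.2, -0.5, -1.4]
width: 43.5
gripper_force: 51.2
```

>>> carry_out(
  commands=[
    [[0.0305,0.0124,0,0,0,0,200],[0.0305,0.0124,0,0,0,0,200],[0.0305,0.0124,0,0,0,0,200],[0.0305,0.0124,0,0,0,0,200],[0.0305,0.0124,0,0,0,0,200]],
  ],
)

```text
time: 24.13
position: [622.5, 130.4, 66.9]
eef_rot: [-2.237, -2.205, 0.0]
contact_force: [0.0, 0.4, -1.1]
width: 43.5
gripper_force: 51.2
```

>>> carry_out(
  commands=[
    [[0,0,0,0,0,0,200],[0,0,0.02,0,0,0,200],[0,0,0.025,0,0,0,200],[0,0,0.02,0,0,0,200],[0,0,0,0,0,0,200]],
  ],
)

```text
time: 24.55
position: [618.8, 128.4, -1.8]
eef_rot: [-2.234, -2.203, 0.01]
contact_force: [-0.1, -0.2, -1.4]
width: 43.6
gripper_force: 51.2
```

>>> carry_out(
  commands=[
    [[0,0,0,0,0,0,200],[0,0,0,0,0,0,200],[0,0,0,0,0,0,200],[0,0,0,0,0,0,200],[0,0,0,0,0,0,200]],
  ],
)

```text
time: 24.97
position: [623.6, 128.7, 2.5]
eef_rot: [2.237, 2.205, 0.003]
contact_force: [0.4, 0.5, -1.6]
width: 43.3
gripper_force: 51.2
```

```bash
python3 -c "
from h import *
st()"
```

```text
t24.97 pos [623.6 128.7   2.5] x [0.015 1.    0.001] y [ 1.    -0.015  0.002] z [ 0.002  0.001 -1.   ] w43.3 g51.2 F [ 0.4  0.5 -1.6] q7 0.17
```

>>> carry_out(
  commands=[
    [[0,0,0.006,0,0,0,200],[0,0,0.0055,0,0,0,200],[0,0,0,0,0,0,200],[0,0,0,0,0,0,200],[0,0,0,0,0,0,200]],
  ],
)

```text
time: 25.38
position: [622.6, 128.4, -10.5]
eef_rot: [-2.238, -2.205, 0.001]
contact_force: [-0.4, -0.4, -2.0]
width: 43.7
gripper_force: 51.2
```

>>> carry_out(
  commands=[
    [[-0.008,0,0,0,0,0,200],[-0.008,0,0,0,0,0,200],[-0.008,0,0,0,0,0,200],[-0.008,0,0,0,0,0,200],[-0.006,0,0,0,0,0,200]],
  ],
)

```text
time: 25.8
position: [622.3, 88.2, -10.0]
eef_rot: [2.239, 2.202, -0.001]
contact_force: [0.5, 0.4, -1.5]
width: 43.6
gripper_force: 51.2
```

```bash
python3 -c "
from h import *
st()"
```

```text
t25.80 pos [622.3  88.2 -10. ] x [ 0.017  1.    -0.001] y [ 1.    -0.017  0.   ] z [ 0.    -0.001 -1.   ] w43.6 g51.2 F [ 0.5  0.4 -1.5] q7 0.24
```

>>> carry_out(
  commands=[
    [[-0.012,0.0007,-0.0007,0,0,0,200],[-0.012,0,0,0,0,0,200],[-0.012,0,0,0,0,0,200],[-0.012,0,0,0,0,0,200],[-0.012,0,0,0,0,0,200]],
  ],
)

```text
time: 26.22
position: [622.0, 28.8, -9.4]
eef_rot: [2.238, 2.204, -0.0]
contact_force: [0.4, -0.8, -1.6]
width: 43.4
gripper_force: 51.2
```

>>> carry_out(
  commands=[
    [[-0.012,0,0,0,0,0,200],[-0.012,0,0,0,0,0,200],[-0.012,0,0,0,0,0,200],[-0.012,0,0,0,0,0,200],[-0.012,0,0,0,0,0,200]],
  ],
)

```text
time: 26.63
position: [621.1, -30.7, -9.5]
eef_rot: [2.238, 2.205, 0.0]
contact_force: [-0.4, 0.4, -1.4]
width: 43.5
gripper_force: 51.2
```

>>> carry_out(
  commands=[
    [[-0.012,0,0,0,0,0,200],[-0.012,0,0,0,0,0,200],[-0.012,0,0,0,0,0,200],[-0.012,0,0,0,0,0,200],[-0.01,0,0,0,0,0,200]],
  ],
)

```text
time: 27.05
position: [620.3, -89.2, -9.4]
eef_rot: [2.238, 2.204, -0.0]
contact_force: [0.7, -0.8, -1.7]
width: 43.4
gripper_force: 51.2
```

>>> carry_out(
  commands=[
    [[-0.003,0,0,0,0,0,200],[-0.003,0,0,0,0,0,200],[-0.003,0,0,0,0,0,200],[-0.002,0,0,0,0,0,200],[-0.001,0,0,0,0,0,200]],
  ],
)

```text
time: 27.47
position: [620.2, -99.0, -9.5]
eef_rot: [-2.237, -2.206, -0.0]
contact_force: [-0.5, 0.5, -2.2]
width: 43.4
gripper_force: 51.2
```

>>> carry_out(
  commands=[
    [[-0.0015,0,0,0,0,0,200],[-0.0015,0,0,0,0,0,200],[-0.0015,0,0,0,0,0,200],[-0.001,0,0,0,0,0,200],[0,0,0,0,0,0,200]],
  ],
)

```text
time: 27.88
position: [620.1, -105.2, -9.4]
eef_rot: [2.238, 2.205, -0.0]
contact_force: [-0.3, -0.4, -1.2]
width: 43.6
gripper_force: 51.2
```

>>> carry_out(
  commands=[
    [[-0.0015,0,0,0,0,0,200],[-0.0015,0,0,0,0,0,200],[-0.0015,0,0,0,0,0,200],[-0.001,0,0,0,0,0,200],[0,0,0,0,0,0,200]],
  ],
)

```text
time: 28.3
position: [620.0, -110.9, -9.4]
eef_rot: [2.238, 2.204, -0.0]
contact_force: [0.2, -0.1, -1.2]
width: 43.7
gripper_force: 51.2
```

>>> carry_out(
  commands=[
    [[-0.0015,0,0,0,0,0,200],[-0.0015,0,0,0,0,0,200],[-0.0015,0,0,0,0,0,200],[-0.001,0,0,0,0,0,200],[0,0,0,0,0,0,200]],
  ],
)

```text
time: 28.72
position: [619.9, -116.5, -9.4]
eef_rot: [2.238, 2.204, -0.0]
contact_force: [0.1, -0.1, -1.2]
width: 43.3
gripper_force: 51.2
```

>>> carry_out(
  commands=[
    [[-0.001,0,0,0,0,0,200],[-0.001,0,0,0,0,0,200],[-0.001,0,0,0,0,0,200],[-0.001,0,0,0,0,0,200],[0,0,0,0,0,0,200]],
  ],
)

```text
time: 29.13
position: [619.8, -118.8, -9.5]
eef_rot: [-2.236, -2.205, -0.001]
contact_force: [0.4, 2.6, 0.1]
width: 43.5
gripper_force: 51.2
```

>>> carry_out(
  commands=[
    [[-0.001,0,0,0,0,0,200],[-0.001,0,0,0,0,0,200],[-0.001,0,0,0,0,0,200],[0,0,0,0,0,0,200],[0,0,0,0,0,0,200]],
  ],
)

```text
time: 29.55
position: [619.7, -118.7, -9.5]
eef_rot: [-2.232, -2.204, -0.004]
contact_force: [-0.0, 7.6, 1.8]
width: 43.5
gripper_force: 51.5
```

>>> carry_out(
  commands=[
    [[0.004,0,0,0,0,0,200],[0,0,0,0,0,0,0],[0,0,0,0,0,0,0],[0,0,0,0,0,0,0],[0,0,-0.005,0,0,0,0]],
  ],
)

```text
time: 29.97
position: [619.2, -120.1, -4.9]
eef_rot: [-2.239, -2.204, 0.002]
contact_force: [0.2, 0.5, -0.3]
width: 85.0
gripper_force: 0.0
```

>>> carry_out(
  commands=[
    [[0,0,-0.025,0,0,0,0],[0,0,-0.035,0,0,0,0],[0,0,-0.035,0,0,0,0],[0,0,-0.035,0,0,0,0],[0,0,-0.025,0,0,0,0]],
  ],
)

```text
time: 30.38
position: [620.9, -120.4, 154.1]
eef_rot: [2.237, 2.201, 0.003]
contact_force: [0.9, -0.4, -0.3]
width: 85.3
gripper_force: 0.0
```

>>> carry_out(
  commands=[
    [[-0.0166,-0.0291,0,0,0,0,0],[-0.0166,-0.0291,0,0,0,0,0],[-0.0166,-0.0291,0,0,0,0,0],[-0.0166,-0.0291,0,0,0,0,0],[-0.0166,-0.0291,0,0,0,0,0]],
  ],
)

```text
time: 30.8
position: [471.6, -201.1, 151.1]
eef_rot: [2.237, 2.204, 0.0]
contact_force: [0.3, -0.1, -0.0]
width: 85.1
gripper_force: 0.0
```

>>> carry_out(
  commands=[
    [[-0.0166,-0.0291,0,0,0,0,0],[0,0,0,0,0,0,0],[0,0,0,0,0,0,0],[0,0,0,0,0,0,0],[0,0,0,0,0,0,0]],
  ],
)

```text
time: 31.22
position: [445.4, -215.8, 150.8]
eef_rot: [2.235, 2.206, 0.001]
contact_force: [-0.3, -0.2, -0.6]
width: 85.4
gripper_force: 0.0
```

```bash
cat > comp.py <<'E'
from h import *
def comps(c,im,S=70,V=35,z=59,lo=700,hi=6000):
    h=cv2.cvtColor(im,cv2.COLOR_BGR2HSV);m=((h[...,1]<S)&(h[...,2]>V)).astype(np.uint8)
    n,l,s,ce=cv2.connectedComponentsWithStats(m)
    for i in range(1,n):
        if lo<s[i,4]<hi and s[i,1]<290:
            ys,xs=np.nonzero(l==i);ap=cv2.approxPolyDP(cv2.convexHull(np.stack([xs,ys],1).astype(np.int32)),3,True)[:,0]
            print(s[i].tolist(),[(p.tolist(),np.round(ray(c,*p,z)[:2],0).tolist()) for p in ap])
E
python3 - <<'E'
from comp import *
st();c,im=snap('wrist','pics/w13.png');comps(c,im)
E
```

```text
t31.22 pos [ 445.4 -215.8  150.8] x [ 0.013  1.    -0.   ] y [ 1.    -0.013  0.002] z [ 0.002 -0.    -1.   ] w85.4 g0.0 F [-0.3 -0.2 -0.6] q7 0.66
[462, 134, 56, 27, 1318] [([517, 135], [650.0, -161.0]), ([512, 159], [650.0, -181.0]), ([474, 159], [617.0, -181.0]), ([462, 155], [605.0, -177.0]), ([465, 137], [606.0, -162.0])]
[243, 205, 67, 76, 3082] [([309, 258], [472.0, -275.0]), ([271, 280], [434.0, -298.0]), ([243, 243], [408.0, -258.0]), ([246, 228], [412.0, -243.0]), ([281, 205], [445.0, -221.0]), ([306, 240], [469.0, -256.0])]
[47, 258, 139, 162, 5129] [([185, 259], [351.0, -274.0]), ([168, 419], [311.0, -477.0]), ([138, 419], [276.0, -477.0]), ([50, 400], [180.0, -447.0]), ([49, 377], [186.0, -415.0]), ([108, 313], [266.0, -334.0]), ([174, 259], [340.0, -274.0])]
[381, 259, 59, 63, 1166] [([439, 306], [605.0, -330.0]), ([405, 321], [572.0, -348.0]), ([381, 260], [542.0, -278.0]), ([392, 259], [553.0, -277.0])]
```

>>> carry_out(
  commands=[
    [[-0.025,-0.0025,0,0,0,0,0],[-0.026,-0.0025,0,0,0,0,0],[0,0,0,0,0,-0.115,0],[0,0,0,0,0,-0.115,0],[0,0,0,0,0,-0.115,0]],
  ],
)

```text
time: 31.68
position: [439.3, -267.0, 150.4]
eef_rot: [1.817, 2.562, -0.0]
contact_force: [0.1, -0.1, 0.2]
width: 85.3
gripper_force: 0.0
```

>>> carry_out(
  commands=[
    [[0,0,0,0,0,-0.115,0],[0,0,0.02,0,0,-0.115,0],[0,0,0.03,0,0,0,0],[0,0,0.03,0,0,0,0],[0,0,0.02,0,0,0,0]],
  ],
)

```text
time: 32.1
position: [438.9, -265.8, 48.4]
eef_rot: [-1.517, -2.75, -0.001]
contact_force: [0.5, 0.2, -0.7]
width: 85.3
gripper_force: 0.0
```

>>> carry_out(
  commands=[
    [[0,0,0,0,0,0,0],[0,0,0.01,0,0,0,0],[0,0,0,0,0,0,0],[0,0,0,0,0,0,0],[0,0,0,0,0,0,0]],
  ],
)

```text
time: 32.52
position: [439.1, -267.3, 41.5]
eef_rot: [1.519, 2.747, 0.0]
contact_force: [-0.2, 0.2, -0.5]
width: 85.5
gripper_force: 0.0
```

```bash
python3 -c "
from h import *
st()"
```

```text
t32.52 pos [ 439.1 -267.3   41.5] x [-0.532  0.847 -0.002] y [0.847 0.532 0.001] z [ 0.002 -0.001 -1.   ] w85.5 g0.0 F [-0.2  0.2 -0.5] q7 1.29
```

>>> carry_out(
  commands=[
    [[0,0,0.015,0,0,0,0],[0,0,0.018,0,0,0,0],[0,0,0.014,0,0,0,0],[0,0,0.01,0,0,0,0],[0,0,0,0,0,0,0]],
  ],
)

```text
time: 32.93
position: [437.8, -266.6, -17.2]
eef_rot: [-1.52, -2.748, -0.0]
contact_force: [-1.0, 0.6, 0.6]
width: 85.3
gripper_force: 0.0
```

>>> carry_out(
  commands=[
    [[0,0,0,0,0,0,200],[0,0,0,0,0,0,200],[0,0,0,0,0,0,200],[0,0,0,0,0,0,200],[0,0,0,0,0,0,200]],
  ],
)

```text
time: 33.35
position: [438.8, -267.2, -15.5]
eef_rot: [1.52, 2.748, 0.0]
contact_force: [-0.9, 1.2, 7.1]
width: 43.4
gripper_force: 50.8
```

>>> carry_out(
  commands=[
    [[0,0,0,0,0,0,200],[0,0,0,0,0,0,200],[0,0,0,0,0,0,200],[0,0,0,0,0,0,200],[0,0,0,0,0,0,200]],
  ],
)

```text
time: 33.77
position: [438.7, -267.3, -15.5]
eef_rot: [1.52, 2.748, 0.0]
contact_force: [0.6, 0.4, 5.8]
width: 43.7
gripper_force: 50.8
```

```bash
python3 -c "
from h import *
st()"
```

```text
t33.77 pos [ 438.7 -267.3  -15.5] x [-0.532  0.847 -0.001] y [0.847 0.532 0.001] z [ 0.002 -0.001 -1.   ] w43.7 g50.8 F [0.6 0.4 5.8] q7 1.32
```

>>> carry_out(
  commands=[
    [[0,0,-0.01,0,0,0,200],[0,0,-0.02,0,0,0.115,200],[0,0,-0.025,0,0,0.115,200],[0,0,-0.025,0,0,0.115,200],[0,0,0,0,0,0.115,200]],
  ],
)

```text
time: 34.18
position: [440.3, -268.2, 67.7]
eef_rot: [2.11, 2.319, 0.004]
contact_force: [0.8, 0.1, -2.3]
width: 43.6
gripper_force: 51.2
```

>>> carry_out(
  commands=[
    [[0,0,0,0,0,0.115,200],[0.0284,0.0128,0,0,0,0,200],[0.0284,0.0128,0,0,0,0,200],[0.0284,0.0128,0,0,0,0,200],[0.0284,0.0128,0,0,0,0,200]],
  ],
)

```text
time: 34.6
position: [491.1, -152.6, 64.1]
eef_rot: [-2.238, -2.204, -0.001]
contact_force: [0.7, -0.3, -2.3]
width: 43.2
gripper_force: 51.1
```

>>> carry_out(
  commands=[
    [[0.0284,0.0128,0,0,0,0,200],[0.0284,0.0128,0,0,0,0,200],[0.0284,0.0128,0,0,0,0,200],[0.0284,0.0128,0,0,0,0,200],[0.0284,0.0128,0,0,0,0,200]],
  ],
)

```text
time: 35.02
position: [557.0, -11.1, 64.0]
eef_rot: [-2.237, -2.205, -0.0]
contact_force: [0.1, -0.3, -0.7]
width: 43.4
gripper_force: 51.1
```

>>> carry_out(
  commands=[
    [[0.0284,0.0128,0,0,0,0,200],[0.0284,0.0128,0,0,0,0,200],[0.0284,0.0128,0,0,0,0,200],[0.0284,0.0128,0,0,0,0,200],[0.0284,0.0128,0,0,0,0,200]],
  ],
)

```text
time: 35.43
position: [622.8, 129.9, 64.0]
eef_rot: [-2.236, -2.205, 0.0]
contact_force: [0.2, -0.9, -2.5]
width: 43.7
gripper_force: 51.1
```

>>> carry_out(
  commands=[
    [[0,0,0.02,0,0,0,200],[0,0,0.025,0,0,0,200],[0,0,0.02,0,0,0,200],[0,0,0,0,0,0,200],[0,0,0,0,0,0,200]],
  ],
)

```text
time: 35.85
position: [621.7, 128.0, -2.0]
eef_rot: [-2.236, -2.204, 0.003]
contact_force: [0.0, -1.3, -1.0]
width: 43.3
gripper_force: 51.2
```

>>> carry_out(
  commands=[
    [[0,0,0,0,0,0,200],[0,0,0,0,0,0,200],[0,0,0,0,0,0,200],[0,0,0,0,0,0,200],[0,0,0,0,0,0,200]],
  ],
)

```text
time: 36.27
position: [623.5, 128.1, -0.7]
eef_rot: [2.237, 2.205, 0.002]
contact_force: [-0.6, 0.4, -1.4]
width: 43.8
gripper_force: 51.2
```

```bash
python3 -c "
from h import *
st()"
```

```text
t36.27 pos [623.5 128.1  -0.7] x [0.015 1.    0.   ] y [ 1.    -0.015  0.001] z [ 0.001  0.    -1.   ] w43.8 g51.2 F [-0.6  0.4 -1.4] q7 0.25
```

>>> carry_out(
  commands=[
    [[0,0,0.006,0,0,0,200],[0,0,0.005,0,0,0,200],[0,0,0,0,0,0,200],[0,0,0,0,0,0,200],[0,0,0,0,0,0,200]],
  ],
)

```text
time: 36.68
position: [622.9, 127.9, -12.8]
eef_rot: [-2.237, -2.205, 0.001]
contact_force: [-0.2, 0.7, -1.2]
width: 43.3
gripper_force: 51.2
```

>>> carry_out(
  commands=[
    [[-0.008,0,0,0,0,0,200],[-0.008,0,0,0,0,0,200],[-0.008,0,0,0,0,0,200],[-0.008,0,0,0,0,0,200],[-0.006,0,0,0,0,0,200]],
  ],
)

```text
time: 37.1
position: [622.6, 87.7, -12.2]
eef_rot: [2.239, 2.202, -0.001]
contact_force: [0.2, -0.8, -1.4]
width: 43.8
gripper_force: 51.2
```

```bash
python3 -c "
from h import *
st()"
```

```text
t37.10 pos [622.6  87.7 -12.2] x [ 0.017  1.    -0.001] y [ 1.    -0.017  0.   ] z [ 0.    -0.001 -1.   ] w43.8 g51.2 F [ 0.2 -0.8 -1.4] q7 0.32
```

>>> carry_out(
  commands=[
    [[-0.012,0.0005,0,0,0,0,200],[-0.012,0,0,0,0,0,200],[-0.012,0,0,0,0,0,200],[-0.012,0,0,0,0,0,200],[-0.012,0,0,0,0,0,200]],
  ],
)

```text
time: 37.52
position: [622.1, 28.3, -12.4]
eef_rot: [2.238, 2.204, -0.0]
contact_force: [-0.4, -0.9, -1.4]
width: 43.8
gripper_force: 51.2
```

>>> carry_out(
  commands=[
    [[-0.012,0,0,0,0,0,200],[-0.012,0,0,0,0,0,200],[-0.012,0,0,0,0,0,200],[-0.012,0,0,0,0,0,200],[-0.012,0,0,0,0,0,200]],
  ],
)

```text
time: 37.93
position: [621.2, -31.2, -12.5]
eef_rot: [-2.238, -2.205, 0.0]
contact_force: [0.8, 0.2, -1.4]
width: 43.5
gripper_force: 51.2
```

>>> carry_out(
  commands=[
    [[-0.006,0,0,0,0,0,200],[-0.004,0,0,0,0,0,200],[-0.004,0,0,0,0,0,200],[-0.003,0,0,0,0,0,200],[-0.002,0,0,0,0,0,200]],
  ],
)

```text
time: 38.35
position: [621.0, -48.7, -12.5]
eef_rot: [-2.237, -2.206, -0.0]
contact_force: [-0.0, 0.4, -0.4]
width: 43.8
gripper_force: 51.2
```

>>> carry_out(
  commands=[
    [[-0.0015,0,0,0,0,0,200],[-0.0015,0,0,0,0,0,200],[-0.0015,0,0,0,0,0,200],[-0.0015,0,0,0,0,0,200],[-0.0015,0,0,0,0,0,200]],
  ],
)

```text
time: 38.77
position: [620.9, -56.3, -12.5]
eef_rot: [-2.237, -2.206, -0.0]
contact_force: [-0.5, 1.0, -1.0]
width: 43.4
gripper_force: 51.2
```

>>> carry_out(
  commands=[
    [[-0.0015,0,0,0,0,0,200],[-0.0015,0,0,0,0,0,200],[-0.0015,0,0,0,0,0,200],[-0.0015,0,0,0,0,0,200],[0,0,0,0,0,0,200]],
  ],
)

```text
time: 39.18
position: [620.8, -63.1, -12.4]
eef_rot: [2.238, 2.204, -0.0]
contact_force: [-0.0, 0.7, -1.5]
width: 43.5
gripper_force: 51.2
```

>>> carry_out(
  commands=[
    [[-0.001,0,0,0,0,0,200],[-0.001,0,0,0,0,0,200],[-0.001,0,0,0,0,0,200],[-0.001,0,0,0,0,0,200],[-0.001,0,0,0,0,0,200]],
  ],
)

```text
time: 39.6
position: [620.7, -65.9, -12.5]
eef_rot: [-2.235, -2.205, -0.002]
contact_force: [-0.1, 3.8, 0.3]
width: 43.4
gripper_force: 51.2
```

>>> carry_out(
  commands=[
    [[-0.001,0,0,0,0,0,200],[-0.001,0,0,0,0,0,200],[-0.001,0,0,0,0,0,200],[-0.001,0,0,0,0,0,200],[0,0,0,0,0,0,200]],
  ],
)

```text
time: 40.02
position: [620.6, -65.9, -12.4]
eef_rot: [-2.23, -2.204, -0.006]
contact_force: [-0.8, 8.5, 1.3]
width: 43.8
gripper_force: 51.4
```

>>> carry_out(
  commands=[
    [[0.004,0,0,0,0,0,200],[0,0,0,0,0,0,0],[0,0,0,0,0,0,0],[0,0,0,0,0,0,0],[0,0,-0.005,0,0,0,0]],
  ],
)

```text
time: 40.43
position: [620.0, -68.8, -7.9]
eef_rot: [-2.239, -2.204, 0.003]
contact_force: [0.5, 0.3, -1.1]
width: 85.2
gripper_force: 0.0
```

>>> carry_out(
  commands=[
    [[0,0,-0.025,0,0,0,0],[0,0,-0.035,0,0,0,0],[0,0,-0.035,0,0,0,0],[0,0,-0.035,0,0,0,0],[0,0,-0.025,0,0,0,0]],
  ],
)

```text
time: 40.85
position: [621.7, -68.9, 151.0]
eef_rot: [2.237, 2.201, 0.003]
contact_force: [0.1, -0.6, -0.3]
width: 85.6
gripper_force: 0.0
```

>>> carry_out(
  commands=[
    [[0.0058,-0.0288,0,0,0,0,0],[0.0058,-0.0288,0,0,0,0,0],[0.0058,-0.0288,0,0,0,0,0],[0.0058,-0.0288,0,0,0,0,0],[0.0058,-0.0288,0,0,0,0,0]],
  ],
)

```text
time: 41.27
position: [475.8, -36.9, 148.0]
eef_rot: [2.239, 2.203, 0.001]
contact_force: [0.3, 0.5, 0.2]
width: 85.6
gripper_force: 0.0
```

>>> carry_out(
  commands=[
    [[0.0058,-0.0288,0,0,0,0,0],[0,0,0,0,0,0,0],[0,0,0,0,0,0,0],[0,0,0,0,0,0,0],[0,0,0,0,0,0,0]],
  ],
)

```text
time: 41.68
position: [450.5, -30.7, 148.1]
eef_rot: [2.236, 2.203, 0.002]
contact_force: [0.2, 0.3, -0.3]
width: 85.6
gripper_force: 0.0
```

```bash
python3 - <<'E'
from comp import *
st();c,im=snap('wrist','pics/w14.png')
h=cv2.cvtColor(im,cv2.COLOR_BGR2HSV);
for f in("pics/w11","pics/w14"):
    im=cv2.imread(f+".png");c=dict(np.load(f+".npz"));m=(im.max(2)<62).astype(np.uint8)
    n,l,s,ce=cv2.connectedComponentsWithStats(m)
    for i in range(1,n):
        if s[i,4]>300 and s[i,1]<250:
            ys,xs=np.nonzero(l==i);ap=cv2.approxPolyDP(cv2.convexHull(np.stack([xs,ys],1).astype(np.int32)),2.5,True)[:,0]
            print(f,s[i].tolist(),[(p.tolist(),np.round(ray(c,*p,20)[:2],0).tolist(),np.round(ray(c,*p,56)[:2],0).tolist()) for p in ap])
E
```

```text
t41.68 pos [450.5 -30.7 148.1] x [ 0.015  1.    -0.001] y [ 1.    -0.015  0.003] z [ 0.003 -0.001 -1.   ] w85.6 g0.0 F [ 0.2  0.3 -0.3] q7 0.35
pics/w11 [256, 0, 65, 87, 4035] [([320, 77], [487.0, 80.0], [483.0, 75.0]), ([266, 86], [436.0, 72.0], [438.0, 69.0]), ([256, 29], [428.0, 120.0], [431.0, 111.0]), ([280, 5], [450.0, 139.0], [450.0, 128.0]), ([302, 0], [470.0, 143.0], [468.0, 131.0]), ([313, 18], [480.0, 129.0], [476.0, 118.0])]
pics/w11 [297, 178, 26, 30, 554] [([322, 199], [492.0, -39.0], [487.0, -30.0]), ([316, 206], [485.0, -46.0], [481.0, -36.0]), ([306, 207], [475.0, -47.0], [472.0, -37.0]), ([298, 199], [466.0, -39.0], [465.0, -29.0]), ([297, 185], [465.0, -24.0], [464.0, -16.0]), ([302, 179], [470.0, -17.0], [468.0, -10.0]), ([312, 178], [481.0, -16.0], [477.0, -10.0]), ([322, 189], [491.0, -28.0], [487.0, -20.0])]
pics/w14 [254, 0, 66, 84, 4102] [([318, 75], [486.0, 79.0], [482.0, 74.0]), ([282, 83], [453.0, 73.0], [453.0, 69.0]), ([264, 83], [436.0, 73.0], [438.0, 69.0]), ([254, 25], [429.0, 121.0], [431.0, 112.0]), ([278, 0], [450.0, 140.0], [451.0, 128.0]), ([302, 0], [471.0, 140.0], [469.0, 128.0]), ([311, 14], [479.0, 129.0], [476.0, 119.0])]
pics/w14 [295, 177, 27, 30, 612] [([321, 198], [492.0, -39.0], [487.0, -30.0]), ([314, 205], [485.0, -47.0], [481.0, -36.0]), ([301, 204], [471.0, -45.0], [469.0, -35.0]), ([297, 200], [467.0, -41.0], [465.0, -31.0]), ([295, 184], [465.0, -24.0], [463.0, -16.0]), ([301, 177], [471.0, -17.0], [469.0, -10.0]), ([311, 177], [481.0, -17.0], [478.0, -10.0]), ([320, 186], [490.0, -26.0], [486.0, -19.0])]
```

>>> carry_out(
  commands=[
    [[0.0264,0.0019,0,0,0,0,0],[0.0264,0.0019,0,0,0,0,0],[0.0264,0.0019,0,0,0,0,0],[0.0264,0.0019,0,0,0,0,0],[0.0264,0.0019,0,0,0,0,0]],
  ],
)

```text
time: 42.15
position: [461.3, 102.9, 147.6]
eef_rot: [2.237, 2.204, 0.001]
contact_force: [-0.3, -0.6, 0.6]
width: 85.4
gripper_force: 0.0
```

>>> carry_out(
  commands=[
    [[0,0,0,0,0,-0.085,0],[0,0,0.02,0,0,-0.085,0],[0,0,0.025,0,0,0,0],[0,0,0.025,0,0,0,0],[0,0,0.02,0,0,0,0]],
  ],
)

```text
time: 42.57
position: [461.1, 101.9, 56.0]
eef_rot: [2.042, 2.387, 0.0]
contact_force: [0.2, 0.5, 0.5]
width: 85.6
gripper_force: 0.0
```

>>> carry_out(
  commands=[
    [[0,0,0,0,0,0,0],[0,0,0,0,0,0,0],[0,0,0,0,0,0,0],[0,0,0,0,0,0,0],[0,0,0,0,0,0,0]],
  ],
)

```text
time: 42.98
position: [461.0, 101.9, 58.6]
eef_rot: [2.041, 2.386, 0.003]
contact_force: [1.3, -0.2, 0.3]
width: 85.6
gripper_force: 0.0
```

```bash
python3 -c "
from h import *
st()"
```

```text
t42.98 pos [461.  101.9  58.6] x [-0.155  0.988  0.   ] y [0.988 0.155 0.003] z [ 0.003  0.001 -1.   ] w85.6 g0.0 F [ 1.3 -0.2  0.3] q7 0.35
```

Descend 43 mm and close on the back rest.

>>> carry_out(
  commands=[
    [[0,0.001,0.012,0,0,0,0],[0,0,0.018,0,0,0,0],[0,0,0.013,0,0,0,0],[0,0,0,0,0,0,0],[0,0,0,0,0,0,0]],
  ],
)

```text
time: 43.4
position: [460.9, 101.9, 14.9]
eef_rot: [-2.042, -2.387, -0.0]
contact_force: [0.4, 0.7, 0.2]
width: 85.3
gripper_force: 0.0
```

>>> carry_out(
  commands=[
    [[0,0,0,0,0,0,235],[0,0,0,0,0,0,235],[0,0,0,0,0,0,235],[0,0,0,0,0,0,235],[0,0,0,0,0,0,235]],
  ],
)

```text
time: 43.82
position: [461.1, 102.0, 14.9]
eef_rot: [2.042, 2.387, 0.001]
contact_force: [0.5, 0.7, -1.3]
width: 25.4
gripper_force: 0.0
```

>>> carry_out(
  commands=[
    [[0,0,0,0,0,0,235],[0,0,0,0,0,0,235],[0,0,0,0,0,0,235],[0,0,0,0,0,0,235],[0,0,0,0,0,0,235]],
  ],
)

```text
time: 44.23
position: [460.9, 102.0, 14.9]
eef_rot: [-2.042, -2.387, -0.001]
contact_force: [-1.1, 0.2, 6.0]
width: 19.1
gripper_force: 48.9
```

```bash
python3 -c "
from h import *
st()"
```

```text
t44.23 pos [460.9 102.   14.9] x [-0.155  0.988  0.   ] y [0.988 0.155 0.   ] z [ 0.  0. -1.] w19.1 g48.9 F [-1.1  0.2  6. ] q7 0.40
```

>>> carry_out(
  commands=[
    [[0,0,-0.01,0,0,0,235],[0,0,-0.02,0,0,0.085,235],[0,0,-0.025,0,0,0.085,235],[0,0,-0.025,0,0,0,235],[0.0048,0.0271,0,0,0,0,235]],
  ],
)

```text
time: 44.65
position: [482.6, 105.3, 97.4]
eef_rot: [-2.236, -2.201, 0.004]
contact_force: [0.7, 0.3, -2.5]
width: 19.4
gripper_force: 49.3
```

>>> carry_out(
  commands=[
    [[0.0048,0.0271,0,0,0,0,235],[0.0048,0.0271,0,0,0,0,235],[0.0048,0.0271,0,0,0,0,235],[0.0048,0.0271,0,0,0,0,235],[0.0048,0.0271,0,0,0,0,235]],
  ],
)

```text
time: 45.07
position: [624.2, 128.6, 94.7]
eef_rot: [-2.237, -2.205, 0.002]
contact_force: [0.9, 0.3, -2.6]
width: 19.6
gripper_force: 49.3
```

>>> carry_out(
  commands=[
    [[0,0,0.02,0,0,0,235],[0,0,0.025,0,0,0,235],[0,0,0.02,0,0,0,235],[0,0,0,0,0,0,235],[0,0,0,0,0,0,235]],
  ],
)

```text
time: 45.48
position: [622.3, 128.1, 28.7]
eef_rot: [-2.236, -2.204, 0.005]
contact_force: [0.3, -0.5, -0.8]
width: 19.2
gripper_force: 49.3
```

>>> carry_out(
  commands=[
    [[0,0,0,0,0,0,235],[0,0,0,0,0,0,235],[0,0,0,0,0,0,235],[0,0,0,0,0,0,235],[0,0,0,0,0,0,235]],
  ],
)

```text
time: 45.9
position: [624.3, 128.4, 30.4]
eef_rot: [2.237, 2.205, 0.002]
contact_force: [0.6, 1.2, -1.1]
width: 19.5
gripper_force: 49.3
```

```bash
python3 -c "
from h import *
st()"
```

```text
t45.90 pos [624.3 128.4  30.4] x [0.014 1.    0.   ] y [ 1.    -0.014  0.001] z [ 0.001  0.    -1.   ] w19.5 g49.3 F [ 0.6  1.2 -1.1] q7 0.21
```

>>> carry_out(
  commands=[
    [[0,0,0.006,0,0,0,235],[0,0,0.0054,0,0,0,235],[0,0,0,0,0,0,235],[0,0,0,0,0,0,235],[0,0,0,0,0,0,235]],
  ],
)

```text
time: 46.32
position: [623.7, 128.2, 17.8]
eef_rot: [-2.238, -2.205, 0.001]
contact_force: [0.4, 0.1, -1.8]
width: 19.1
gripper_force: 49.4
```

>>> carry_out(
  commands=[
    [[-0.008,0,0,0,0,0,235],[-0.008,0,0,0,0,0,235],[-0.008,0,0,0,0,0,235],[-0.008,0,0,0,0,0,235],[-0.006,0,0,0,0,0,235]],
  ],
)

```text
time: 46.73
position: [623.4, 87.9, 18.4]
eef_rot: [2.239, 2.202, -0.001]
contact_force: [-0.1, -0.5, -1.3]
width: 19.4
gripper_force: 49.4
```

```bash
python3 -c "
from h import *
st()"
```

```text
t46.73 pos [623.4  87.9  18.4] x [ 0.017  1.    -0.001] y [ 1.    -0.017  0.   ] z [ 0.    -0.001 -1.   ] w19.4 g49.4 F [-0.1 -0.5 -1.3] q7 0.28
```

>>> carry_out(
  commands=[
    [[-0.012,0,0,0,0,0,235],[-0.012,0,0,0,0,0,235],[-0.012,0,0,0,0,0,235],[-0.012,0,0,0,0,0,235],[-0.012,0,0,0,0,0,235]],
  ],
)

```text
time: 47.15
position: [622.3, 28.5, 18.2]
eef_rot: [2.238, 2.204, -0.0]
contact_force: [0.7, 0.2, -2.7]
width: 19.4
gripper_force: 49.4
```

>>> carry_out(
  commands=[
    [[-0.01,0,0,0,0,0,235],[-0.008,0,0,0,0,0,235],[-0.004,0,0,0,0,0,235],[-0.002,0,0,0,0,0,235],[-0.002,0,0,0,0,0,235]],
  ],
)

```text
time: 47.57
position: [622.1, 4.7, 18.0]
eef_rot: [-2.237, -2.205, -0.001]
contact_force: [-0.5, -0.0, -1.5]
width: 18.9
gripper_force: 49.4
```

>>> carry_out(
  commands=[
    [[-0.0015,0,0,0,0,0,235],[-0.0015,0,0,0,0,0,235],[-0.0015,0,0,0,0,0,235],[-0.0015,0,0,0,0,0,235],[0,0,0,0,0,0,235]],
  ],
)

```text
time: 47.98
position: [621.9, -1.9, 18.1]
eef_rot: [2.237, 2.205, -0.0]
contact_force: [0.8, 0.7, -2.0]
width: 19.3
gripper_force: 49.4
```

>>> carry_out(
  commands=[
    [[-0.0015,0,0,0,0,0,235],[-0.0015,0,0,0,0,0,235],[-0.0015,0,0,0,0,0,235],[-0.001,0,0,0,0,0,235],[0,0,0,0,0,0,235]],
  ],
)

```text
time: 48.4
position: [621.9, -7.7, 18.2]
eef_rot: [2.238, 2.204, -0.0]
contact_force: [0.3, 0.4, -1.5]
width: 19.5
gripper_force: 49.4
```

>>> carry_out(
  commands=[
    [[-0.0015,0,0,0,0,0,235],[-0.001,0,0,0,0,0,235],[-0.001,0,0,0,0,0,235],[-0.001,0,0,0,0,0,235],[0,0,0,0,0,0,235]],
  ],
)

```text
time: 48.82
position: [621.8, -11.9, 18.1]
eef_rot: [2.238, 2.205, 0.0]
contact_force: [0.5, -0.5, -2.2]
width: 19.3
gripper_force: 49.5
```

>>> carry_out(
  commands=[
    [[-0.001,0,0,0,0,0,235],[-0.001,0,0,0,0,0,235],[-0.001,0,0,0,0,0,235],[-0.001,0,0,0,0,0,235],[0,0,0,0,0,0,235]],
  ],
)

```text
time: 49.23
position: [622.0, -13.1, 18.2]
eef_rot: [-2.234, -2.205, -0.003]
contact_force: [-0.9, 4.9, 0.2]
width: 19.2
gripper_force: 49.8
```

>>> carry_out(
  commands=[
    [[-0.001,0,0,0,0,0,235],[-0.001,0,0,0,0,0,235],[-0.001,0,0,0,0,0,235],[-0.001,0,0,0,0,0,235],[0,0,0,0,0,0,235]],
  ],
)

```text
time: 49.65
position: [621.9, -13.2, 18.4]
eef_rot: [-2.229, -2.205, -0.007]
contact_force: [-0.0, 10.2, 2.6]
width: 19.2
gripper_force: 50.0
```

>>> carry_out(
  commands=[
    [[0.005,0,0,0,0,0,235],[0,0,0,0,0,0,0],[0,0,0,0,0,0,0],[0,0,0,0,0,0,0],[0,0,-0.01,0,0,0,0]],
  ],
)

```text
time: 50.07
position: [620.3, -16.2, 27.1]
eef_rot: [-2.239, -2.203, 0.005]
contact_force: [-0.2, 0.7, 0.8]
width: 66.7
gripper_force: 0.0
```

>>> carry_out(
  commands=[
    [[0,0,-0.025,0,0,0,0],[0,0,-0.035,0,0,0,0],[0,0,-0.035,0,0,0,0],[0,0,-0.025,0,0,0,0],[0,0,0,0,0,0,0]],
  ],
)

```text
time: 50.48
position: [626.0, -16.9, 154.6]
eef_rot: [2.234, 2.197, 0.012]
contact_force: [0.6, -1.3, -0.0]
width: 85.3
gripper_force: 0.0
```

>>> carry_out(
  commands=[
    [[-0.0005,-0.0292,0,0,0,0,0],[-0.0005,-0.0292,0,0,0,0,0],[-0.0005,-0.0292,0,0,0,0,0],[-0.0005,-0.0292,0,0,0,0,0],[-0.0005,-0.0292,0,0,0,0,0]],
  ],
)

```text
time: 50.9
position: [474.0, -15.9, 148.2]
eef_rot: [2.239, 2.203, -0.0]
contact_force: [0.1, -0.4, 0.5]
width: 85.1
gripper_force: 0.0
```

>>> carry_out(
  commands=[
    [[0,0,0,0,0,0.101,0],[0,0,0,0,0,0.102,0],[0,0,0,0,0,0.102,0],[0,0,0,0,0,0,0],[0,0,0,0,0,0,0]],
  ],
)

```text
time: 51.32
position: [475.6, -15.6, 148.2]
eef_rot: [2.545, 1.842, -0.0]
contact_force: [-0.1, -0.1, 0.4]
width: 85.4
gripper_force: 0.0
```

```bash
python3 - <<'E'
from h import *
st();c,im=snap('wrist','pics/w15.png')
m=(im.max(2)<62).astype(np.uint8);n,l,s,ce=cv2.connectedComponentsWithStats(m)
for i in range(1,n):
    if s[i,4]>200: print(s[i].tolist(),np.round(ce[i]),np.round(ray(c,*ce[i],50)[:2]))
print(proj(c,np.array([476,-25.5,56])))
E
```

```text
t51.32 pos [475.6 -15.6 148.2] x [ 0.313  0.95  -0.001] y [ 0.95  -0.313  0.   ] z [ 0.    -0.001 -1.   ] w85.4 g0.0 F [-0.1 -0.1  0.4] q7 0.09
[387, 111, 83, 66, 4194] [430. 145.] [617. -10.]
[447, 238, 42, 36, 264] [464. 252.] [ 631. -124.]
[0, 260, 560, 160, 48607] [281. 366.] [ 415. -199.]
[284.98370402 209.55619831]
```

```bash
python3 - <<'E'
from h import *
im=cv2.imread("pics/w15.png");c=dict(np.load("pics/w15.npz"))
print(im[205:215:5,275:300:5].tolist())
m=(im.max(2)<80).astype(np.uint8);m[258:]=0;n,l,s,ce=cv2.connectedComponentsWithStats(m)
for i in range(1,n):
    if s[i,4]>100: print(s[i].tolist(),np.round(ce[i]),np.round(ray(c,*ce[i],56)[:2]))
h=cv2.cvtColor(im,cv2.COLOR_BGR2HSV);m=((h[...,1]<70)&(h[...,2]>60)).astype(np.uint8);m[258:]=0;n,l,s,ce=cv2.connectedComponentsWithStats(m)
for i in range(1,n):
    if s[i,4]>150: print("lowS",s[i].tolist(),np.round(ce[i]),np.round(ray(c,*ce[i],20)[:2]))
E
```

```text
[[[47, 57, 66], [47, 56, 65], [46, 55, 65], [44, 54, 62], [44, 53, 63]], [[46, 55, 66], [46, 55, 66], [46, 56, 65], [44, 54, 63], [43, 53, 62]]]
[527, 9, 33, 99, 268] [543.  56.] [715.  33.]
[386, 110, 85, 68, 4330] [430. 145.] [614.  -9.]
[272, 190, 28, 33, 683] [286. 207.] [477. -23.]
[418, 224, 67, 34, 565] [436. 242.] [ 603. -102.]
[445, 236, 45, 22, 733] [469. 249.] [ 633. -118.]
lowS [374, 45, 63, 83, 3581] [405.  85.] [618.  45.]
lowS [398, 169, 96, 89, 6333] [443. 215.] [630. -93.]
lowS [263, 180, 46, 40, 1130] [285. 197.] [478. -23.]
```

>>> carry_out(
  commands=[
    [[-0.0086,0.0038,0.02,0,0,0,0],[0,0,0.03,0,0,0,0],[0,0,0.03,0,0,0,0],[0,0,0.02,0,0,0,0],[0,0,0,0,0,0,0]],
  ],
)

```text
time: 51.78
position: [474.2, -24.5, 45.2]
eef_rot: [-2.542, -1.839, 0.008]
contact_force: [0.3, -0.1, 0.6]
width: 85.5
gripper_force: 0.0
```

>>> carry_out(
  commands=[
    [[0,0,0.015,0,0,0,0],[0,0,0.02,0,0,0,0],[0,0,0.015,0,0,0,0],[0,0,0.006,0,0,0,0],[0,0,0,0,0,0,0]],
  ],
)

```text
time: 52.2
position: [476.7, -24.6, -8.1]
eef_rot: [-2.546, -1.84, 0.0]
contact_force: [0.5, -0.2, -0.6]
width: 85.3
gripper_force: 0.0
```

>>> carry_out(
  commands=[
    [[0,0,0,0,0,0,0],[0,0,0,0,0,0,230],[0,0,0,0,0,0,230],[0,0,0,0,0,0,230],[0,0,0,0,0,0,230]],
  ],
)

```text
time: 52.62
position: [477.1, -24.3, -7.3]
eef_rot: [2.546, 1.84, 0.001]
contact_force: [-0.3, 0.3, -0.2]
width: 38.9
gripper_force: 0.0
```

>>> carry_out(
  commands=[
    [[0,0,0,0,0,0,230],[0,0,0,0,0,0,230],[0,0,0,0,0,0,230],[0,0,0,0,0,0,230],[0,0,0,0,0,0,230]],
  ],
)

```text
time: 53.03
position: [476.6, -24.2, -7.5]
eef_rot: [-2.546, -1.84, -0.001]
contact_force: [-0.9, 0.8, 6.4]
width: 24.7
gripper_force: 48.7
```

```bash
python3 -c "
from h import *
st()"
```

```text
t53.03 pos [476.6 -24.2  -7.5] x [0.314 0.949 0.001] y [ 0.949 -0.314 -0.   ] z [ 0.     0.001 -1.   ] w24.7 g48.7 F [-0.9  0.8  6.4] q7 0.37
```

>>> carry_out(
  commands=[
    [[0,0,-0.01,0,0,0,230],[0,0,-0.02,0,0,-0.101,230],[0,0,-0.025,0,0,-0.102,230],[0,0,-0.025,0,0,-0.102,230],[0,0,0,0,0,0,230]],
  ],
)

```text
time: 53.45
position: [479.0, -24.8, 75.3]
eef_rot: [2.231, 2.205, 0.007]
contact_force: [0.9, 0.4, -0.4]
width: 24.5
gripper_force: 49.4
```

>>> carry_out(
  commands=[
    [[0.0221,0.0207,0,0,0,0,230],[0.0221,0.0207,0,0,0,0,230],[0.0221,0.0207,0,0,0,0,230],[0.0221,0.0207,0,0,0,0,230],[0.0221,0.0207,0,0,0,0,230]],
  ],
)

```text
time: 53.87
position: [581.8, 85.9, 71.2]
eef_rot: [-2.238, -2.203, 0.002]
contact_force: [1.7, -0.4, -1.3]
width: 24.4
gripper_force: 49.3
```

>>> carry_out(
  commands=[
    [[0.0221,0.0207,0,0,0,0,230],[0.0221,0.0207,0,0,0,0,230],[0,0,0,0,0,0,230],[0,0,0.02,0,0,0,230],[0,0,0.025,0,0,0,230]],
  ],
)

```text
time: 54.28
position: [625.5, 129.3, 27.2]
eef_rot: [2.236, 2.204, 0.005]
contact_force: [-1.1, -0.9, -2.1]
width: 24.8
gripper_force: 49.5
```

>>> carry_out(
  commands=[
    [[0,0,0.02,0,0,0,230],[0,0,0,0,0,0,230],[0,0,0,0,0,0,230],[0,0,0,0,0,0,230],[0,0,0,0,0,0,230]],
  ],
)

```text
time: 54.7
position: [624.9, 128.0, 8.3]
eef_rot: [2.237, 2.204, 0.003]
contact_force: [-0.1, -0.2, -0.9]
width: 24.7
gripper_force: 49.4
```

```bash
python3 -c "
from h import *
st();snap('wrist','pics/w16.png')"
```

```text
t54.70 pos [624.9 128.    8.3] x [0.015 1.    0.   ] y [ 1.    -0.015  0.002] z [ 0.002  0.    -1.   ] w24.7 g49.4 F [-0.1 -0.2 -0.9] q7 0.22
```

>>> carry_out(
  commands=[
    [[0,-0.0008,0.006,0,0,0,230],[0,0,0.0058,0,0,0,230],[0,0,0,0,0,0,230],[0,0,0,0,0,0,230],[0,0,0,0,0,0,230]],
  ],
)

```text
time: 55.17
position: [622.9, 128.2, -4.8]
eef_rot: [-2.237, -2.205, 0.0]
contact_force: [-0.2, -0.7, -1.0]
width: 24.4
gripper_force: 49.4
```

>>> carry_out(
  commands=[
    [[-0.008,0,0,0,0,0,230],[-0.008,0,0,0,0,0,230],[-0.008,0,0,0,0,0,230],[-0.008,0,0,0,0,0,230],[-0.008,0,0,0,0,0,230]],
  ],
)

```text
time: 55.58
position: [622.4, 86.4, -4.5]
eef_rot: [2.239, 2.204, -0.0]
contact_force: [-0.5, -0.7, -1.7]
width: 24.5
gripper_force: 49.4
```

>>> carry_out(
  commands=[
    [[-0.006,0,0,0,0,0,230],[-0.006,0,0,0,0,0,230],[-0.006,0,0,0,0,0,230],[-0.006,0,0,0,0,0,230],[-0.006,0,0,0,0,0,230]],
  ],
)

```text
time: 56.0
position: [622.0, 57.8, -4.7]
eef_rot: [-2.237, -2.205, -0.0]
contact_force: [0.4, -0.1, -1.5]
width: 24.4
gripper_force: 49.4
```

```bash
python3 -c "
from h import *
st()"
```

```text
t56.00 pos [622.   57.8  -4.7] x [0.014 1.    0.   ] y [ 1.    -0.014 -0.   ] z [-0.  0. -1.] w24.4 g49.4 F [ 0.4 -0.1 -1.5] q7 0.33
```

>>> carry_out(
  commands=[
    [[-0.003,0.0005,-0.0005,0,0,0,230],[-0.003,0,0,0,0,0,230],[-0.003,0,0,0,0,0,230],[-0.003,0,0,0,0,0,230],[-0.002,0,0,0,0,0,230]],
  ],
)

```text
time: 56.42
position: [622.3, 44.0, -4.2]
eef_rot: [2.237, 2.205, 0.0]
contact_force: [0.5, 0.3, -0.7]
width: 24.7
gripper_force: 49.4
```

>>> carry_out(
  commands=[
    [[-0.0015,0,0,0,0,0,230],[-0.0015,0,0,0,0,0,230],[-0.0015,0,0,0,0,0,230],[-0.001,0,0,0,0,0,230],[0,0,0,0,0,0,230]],
  ],
)

```text
time: 56.83
position: [622.2, 38.4, -4.2]
eef_rot: [2.238, 2.205, -0.0]
contact_force: [0.4, -0.2, -1.3]
width: 24.2
gripper_force: 49.4
```

>>> carry_out(
  commands=[
    [[-0.001,0,0,0,0,0,230],[-0.001,0,0,0,0,0,230],[-0.001,0,0,0,0,0,230],[-0.001,0,0,0,0,0,230],[0,0,0,0,0,0,230]],
  ],
)

```text
time: 57.25
position: [622.2, 35.7, -4.1]
eef_rot: [-2.236, -2.205, -0.001]
contact_force: [0.3, 2.7, -0.7]
width: 24.5
gripper_force: 49.5
```

>>> carry_out(
  commands=[
    [[-0.001,0,0,0,0,0,230],[-0.001,0,0,0,0,0,230],[-0.001,0,0,0,0,0,230],[-0.001,0,0,0,0,0,230],[0,0,0,0,0,0,230]],
  ],
)

```text
time: 57.67
position: [622.0, 35.5, -4.0]
eef_rot: [-2.231, -2.205, -0.005]
contact_force: [-1.1, 7.8, 3.2]
width: 24.9
gripper_force: 49.6
```

>>> carry_out(
  commands=[
    [[-0.0015,0,0,0,0,0,230],[-0.0015,0,0,0,0,0,230],[-0.0015,0,0,0,0,0,230],[-0.0015,0,0,0,0,0,230],[0,0,0,0,0,0,230]],
  ],
)

```text
time: 58.08
position: [622.0, 35.3, -3.7]
eef_rot: [-2.224, -2.204, -0.011]
contact_force: [-2.2, 14.9, 4.7]
width: 24.7
gripper_force: 49.9
```

>>> carry_out(
  commands=[
    [[0.01,0,0,0,0,0,230],[0,0,0,0,0,0,0],[0,0,0,0,0,0,0],[0,0,0,0,0,0,0],[0,0,-0.01,0,0,0,0]],
  ],
)

```text
time: 58.5
position: [620.5, 32.3, 4.7]
eef_rot: [-2.24, -2.202, 0.006]
contact_force: [-0.1, -0.4, -0.2]
width: 72.0
gripper_force: 0.0
```

>>> carry_out(
  commands=[
    [[0,0,-0.025,0,0,0,0],[0,0,-0.035,0,0,0,0],[0,0,-0.035,0,0,0,0],[0,0,-0.035,0,0,0,0],[0,0,-0.02,0,0,0,0]],
  ],
)

```text
time: 58.92
position: [624.0, 32.4, 160.4]
eef_rot: [2.238, 2.199, 0.005]
contact_force: [0.5, 0.1, 0.7]
width: 85.4
gripper_force: 0.0
```

```bash
python3 -c "
from h import *
st()"
```

```text
t58.92 pos [624.   32.4 160.4] x [ 0.017  1.    -0.001] y [ 1.    -0.017  0.006] z [ 0.006 -0.001 -1.   ] w85.4 g0.0 F [0.5 0.1 0.7] q7 0.24
```

>>> carry_out(
  commands=[
    [[0.0272,-0.0184,0,0,0,0,0],[0.0272,-0.0184,0,0,0,0,0],[0.0272,-0.0184,0,0,0,0,0],[0.0272,-0.0184,0,0,0,0,0],[0.0272,-0.0184,0,0,0,0,0]],
  ],
)

```text
time: 59.33
position: [531.5, 171.4, 156.6]
eef_rot: [2.24, 2.201, 0.001]
contact_force: [0.7, 1.5, 1.0]
width: 85.7
gripper_force: 0.0
```

>>> carry_out(
  commands=[
    [[0.0272,-0.0184,0,0,0,0,0],[0.0272,-0.0184,0,0,0,0,0],[0.0272,-0.0184,0,0,0,0,0],[0.0272,-0.0184,0,0,0,0,0],[0.0272,-0.0184,0,0,0,0,0]],
  ],
)

```text
time: 59.75
position: [441.9, 309.1, 156.6]
eef_rot: [2.24, 2.202, 0.001]
contact_force: [0.7, 0.9, 0.5]
width: 85.5
gripper_force: 0.0
```

>>> carry_out(
  commands=[
    [[0,0,0.025,0,0,0,0],[0,0,0.025,0,0,0,0],[0,0,0,0,0,0,0],[0,0,0,0,0,0,0],[0,0,0,0,0,0,0]],
  ],
)

```text
time: 60.17
position: [443.5, 308.2, 107.0]
eef_rot: [2.24, 2.202, 0.002]
contact_force: [0.3, 0.0, 0.9]
width: 85.2
gripper_force: 0.0
```

```bash
python3 - <<'E'
from h import *
st();c,im=snap('wrist','pics/w17.png')
m=(im.max(2)<75).astype(np.uint8);m[262:]=0;n,l,s,ce=cv2.connectedComponentsWithStats(m)
for i in range(1,n):
    if s[i,4]>100: print(s[i].tolist(),np.round(ce[i]),np.round(ray(c,*ce[i],65)[:2]))
print(proj(c,np.array([444,307.5,84])),proj(c,np.array([444,307.5,46])))
E
```

```text
t60.17 pos [443.5 308.2 107. ] x [0.017 1.    0.   ] y [ 1.    -0.017  0.002] z [ 0.002  0.    -1.   ] w85.2 g0.0 F [0.3 0.  0.9] q7 -0.24
[244, 177, 7, 54, 102] [247. 203.] [418. 319.]
[268, 199, 28, 39, 814] [281. 218.] [444. 306.]
[281.45598577 225.32723531] [281.62753788 209.84846469]
```

>>> carry_out(
  commands=[
    [[0,0,0.02,0,0,0,0],[0,0,0.025,0,0,0,0],[0,0,0.02,0,0,0,0],[0,0,0.008,0,0,0,0],[0,0,0,0,0,0,0]],
  ],
)

```text
time: 60.63
position: [442.2, 308.5, 32.4]
eef_rot: [-2.239, -2.204, 0.002]
contact_force: [-0.5, 0.1, 0.1]
width: 85.2
gripper_force: 0.0
```

>>> carry_out(
  commands=[
    [[0,0,0,0,0,0,0],[0,0,0,0,0,0,255],[0,0,0,0,0,0,255],[0,0,0,0,0,0,255],[0,0,0,0,0,0,255]],
  ],
  squeeze=40,
)

```text
time: 61.05
position: [442.5, 309.7, 33.6]
eef_rot: [2.237, 2.205, 0.002]
contact_force: [0.1, 1.0, -0.5]
width: 38.8
gripper_force: 0.0
```

>>> carry_out(
  commands=[
    [[0,0,0,0,0,0,255],[0,0,0,0,0,0,255],[0,0,0,0,0,0,255],[0,0,0,0,0,0,255],[0,0,0,0,0,0,255]],
  ],
)

```text
time: 61.47
position: [441.7, 309.6, 33.3]
eef_rot: [-2.237, -2.205, 0.0]
contact_force: [-1.9, -0.3, 5.7]
width: 16.1
gripper_force: 38.9
```

```bash
python3 -c "
from h import *
st()"
```

```text
t61.47 pos [441.7 309.6  33.3] x [0.014 1.    0.001] y [ 1.    -0.014 -0.001] z [-0.001  0.001 -1.   ] w16.1 g38.9 F [-1.9 -0.3  5.7] q7 -0.15
```

Push the jaw shut.

>>> carry_out(
  commands=[
    [[0.0004,0.006,0,0,0,0,255],[0.0004,0.006,0,0,0,0,255],[0.0004,0.006,0,0,0,0,255],[0.0004,0.005,0,0,0,0,255],[0,0,0,0,0,0,255]],
  ],
)

```text
time: 61.88
position: [462.7, 310.8, 33.3]
eef_rot: [-2.234, -2.203, 0.006]
contact_force: [-4.3, -0.2, 9.9]
width: 16.2
gripper_force: 39.5
```

>>> carry_out(
  commands=[
    [[0,0.002,0,0,0,0,255],[0,0.002,0,0,0,0,255],[0,0.002,0,0,0,0,255],[0,0.002,0,0,0,0,255],[0,0,0,0,0,0,255]],
  ],
)

```text
time: 62.3
position: [470.0, 311.3, 33.3]
eef_rot: [-2.233, -2.203, 0.006]
contact_force: [-5.1, 0.5, 9.9]
width: 16.2
gripper_force: 39.5
```

>>> carry_out(
  commands=[
    [[0,0.002,0,0,0,0,255],[0,0.002,0,0,0,0,255],[0,0.001,0,0,0,0,255],[0,0,0,0,0,0,255],[0,0,0,0,0,0,255]],
  ],
)

```text
time: 62.72
position: [470.3, 311.3, 33.2]
eef_rot: [-2.227, -2.2, 0.016]
contact_force: [-12.0, 0.2, 16.5]
width: 16.5
gripper_force: 40.3
```

>>> carry_out(
  commands=[
    [[0,0.001,0,0,0,0,255],[0,0.001,0,0,0,0,255],[0,0.001,0,0,0,0,255],[0,0.001,0,0,0,0,255],[0,0,0,0,0,0,255]],
  ],
)

```text
time: 63.13
position: [470.2, 311.2, 33.2]
eef_rot: [-2.222, -2.197, 0.025]
contact_force: [-17.4, 1.1, 22.8]
width: 16.0
gripper_force: 41.2
```

>>> carry_out(
  commands=[
    [[0,-0.009,0,0,0,0,255],[0,0,0,0,0,0,0],[0,0,0,0,0,0,0],[0,0,0,0,0,0,0],[0,0,0,0,0,0,0]],
  ],
)

```text
time: 63.55
position: [474.0, 310.2, 32.7]
eef_rot: [2.238, 2.204, 0.0]
contact_force: [0.5, 0.1, 0.6]
width: 63.8
gripper_force: 0.0
```

>>> carry_out(
  commands=[
    [[0,0,-0.03,0,0,0,0],[0,0,-0.035,0,0,0,0],[0,0,-0.035,0,0,0,0],[0,0,-0.035,0,0,0,0],[0,0,-0.03,0,0,0,0]],
  ],
)

```text
time: 63.97
position: [474.1, 310.1, 199.9]
eef_rot: [2.238, 2.203, 0.002]
contact_force: [0.6, 1.0, -0.7]
width: 85.2
gripper_force: 0.0
```

>>> carry_out(
  commands=[
    [[0,0,0,0,0,0,0],[0,0,0,0,0,0,0],[0,0,0,0,0,0,0],[0,0,0,0,0,0,0],[0,0,0,0,0,0,0]],
  ],
)

```text
time: 64.38
position: [472.2, 309.8, 196.3]
eef_rot: [-2.238, -2.205, 0.005]
contact_force: [-0.1, -0.3, -0.4]
width: 85.4
gripper_force: 0.0
```

```bash
python3 - <<'E'
from h import *
st()
S,s=snap('side','pics/s18.png');W,w=snap('wrist','pics/w18.png')
m=(w.max(2)<75).astype(np.uint8);m[262:]=0;n,l,st_,ce=cv2.connectedComponentsWithStats(m)
for i in range(1,n):
    if st_[i,4]>100: print(st_[i].tolist(),np.round(ce[i]),np.round(ray(W,*ce[i],65)[:2]),np.round(ray(W,*ce[i],56)[:2]))
# gaps along the rail at plate height from top camera
T,t=snap('top','pics/t18.png')
row=[t[tuple(np.round(proj(T,np.array([622-(78-y)*.0155-21,y,20.]))).astype(int)[::-1])].tolist() for y in range(90,-205,-6)]
print(row)
E
```

```text
t64.38 pos [472.2 309.8 196.3] x [ 0.015  1.    -0.002] y [ 1.    -0.015 -0.002] z [-0.002 -0.002 -1.   ] w85.4 g0.0 F [-0.1 -0.3 -0.4] q7 -0.31
[273, 179, 20, 25, 389] [282. 191.] [473. 308.] [473. 306.]
[[99, 149, 181], [98, 149, 181], [93, 141, 172], [112, 120, 123], [111, 119, 122], [164, 173, 175], [112, 120, 123], [102, 110, 114], [104, 112, 115], [101, 109, 112], [107, 116, 118], [143, 152, 153], [135, 143, 145], [67, 77, 82], [38, 51, 59], [38, 51, 60], [37, 50, 58], [36, 50, 59], [38, 50, 59], [37, 50, 58], [37, 50, 58], [62, 73, 78], [149, 160, 158], [155, 166, 165], [155, 166, 164], [157, 169, 166], [163, 176, 174], [156, 168, 166], [135, 146, 146], [137, 148, 148], [131, 141, 142], [113, 122, 123], [99, 107, 109], [92, 101, 104], [99, 108, 109], [102, 110, 112], [101, 109, 110], [114, 123, 123], [114, 122, 124], [100, 130, 138], [70, 131, 147], [40, 110, 131], [40, 110, 130], [40, 109, 129], [15, 108, 131], [14, 107, 130], [26, 104, 126], [30, 129, 151], [35, 45, 53], [71, 107, 131]]
```

```bash
python3 -c "
from plant import r
print(r.hand_in())"
```

```text
the job is handed in; nothing more can be done
None
```

The dispenser, cup, tray, phone stand and end stop are in the rail as one row against the cap, the vise jaw is pushed shut, and the job is handed in at 64 s of robot time; no verdict was returned.

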